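Refit the plug-in card in the opened welding control unit

ROBOT

A 6-joint arm with a two-finger parallel gripper is mounted at the origin on the work surface. World frame = base frame: x ahead of the robot, y to its left, z up, the work surface at z = 0. Lengths are in m, angles in degrees, forces in N, time in s.
With the tool pointing down it reaches from about 0.35 to 1 m from the base axis. Payload 7.1 kg.
Tool frame: the origin (TCP) lies midway between the tips of the shut fingers; the grasp point (between the pads) lies 19 mm behind it (manip.pinch_z is the distance from the TCP to the grasp point, in m); y points along the fingers, x is the direction in which the jaws open and shut, and the axes are right-handed (so a half turn about y gives the same grasp; the last joint's range is limited). The gripper opens to 85 mm and grips with 20 to 120 N. Pads are 22 mm wide; open, the fingers measure 114 mm over their backs; the gripper's body (76 mm by 85 mm) begins 54 mm behind the grasp point. The pads swing forward as they close: fully open they stand 13 mm farther back than shut.
Start: joints at [-76.375, 24.242, 93.386, -0, 62.372, -1.089], TCP at [0.159, -0.604, 0.231] pointing down, gripper open.
Joint ranges: [-172.04, 172.04], [-51.8, 120.97], [4.93, 147.93], [-75.15, 255.16], [6.16, 154.13], [-145.62, 145.62]. Speed limits (degrees/s): [136.94, 136.94, 172.46, 180, 180, 180].

INTERFACE

Orientations are given as [roll, pitch, yaw] about the fixed x, y, z axes, in that order (R = Rz(yaw) Ry(pitch) Rx(roll)).
In Python, from workcell import manip gives the robot as it stands. The module is installed in compiled form; this text tells all that it offers.
- The arm moves only by the tool arm_command, never from a script. Its arguments are lists of equal length, an entry for each row: "translation": the shift along the tool's x, y, z in units of 30 mm (1.0 is 30 mm), a list of three; "turn": the turn, a rotation vector about the tool's x, y, z in units of 5 degrees (1.0 is 5 degrees), a list of three; "fingers": the gripper's target within -1 to 1 (shut at 1, half-way at 0, fully open at -1). A call has 1 to 20 rows; each row shifts and turns the commanded pose from where the row before left it, along the tool's axes as they then stand; what a row does not reach is not made up. A row lasts 1/12 s, in which the tool goes at most 41.7 mm and 7.16 degrees, less where a joint would pass 70% of its speed; a pose out of reach is approached as far as the arm can. A call is refused whole if a number of a shift passes 1 or a number of a turn 1, either way. A call with a gripper value outside its range is refused whole. The fingers move at their own pace and stop on an object; "newtons" is the grip in N (left out, the last holds). Time passes only in rows, so rows that do not move let the fingers close. It gives the time, the measured TCP pose, the force and the opening at its end, in the units of the state.
- manip.read_state(): the state, without advancing time (a new reading comes with each control period).
- manip.grab_frame(name): name is "scene" or "side" or "wrist"; returns (picture, depth): 420x560x3 uint8, blue, green, red; 420x560 float32, m along the optical axis (not along the pixel's ray), 0 where there is no reading.
- manip.camera_params(name): a dict with "vfov" (degrees; the focal length in pixels is half the picture's height over the tangent of half this angle, whatever the lens; pixels are square), "cx", "cy" (the principal point, pixels), "distortion" ([k1, k2, p1, p2, k3] as OpenCV has them; the pictures are not rectified), "pose" (4x4, takes a point from camera to world coordinates). Camera axes: x right, y down, z forward; pixel columns grow to the right and rows downward; lengths in m; the calibration is good to about 2 mm. A picture is of the moment at which its call begins: read the wrist's pose just before it. camera_params takes no time and is no camera call; for the wrist camera it gives the pose at the moment of the call.
- manip.hand_in(): hands the job in, once; it reports no verdict.
The state is a dict: "time": time; "joint_pos": joint angles; "qvel": joint speeds; "joint_torque": joint torques, N m; "eef_pos": TCP position; "tcp_rot": TCP orientation; "force": force on the tool from outside, world axes, zero at the start; "moment": the same for the moment, N m; "finger_gap": finger opening in m.
Only numpy, scipy, OpenCV 4.12 (cv2) and the standard library are available. Lean on these libraries where they do the work, as an engineer would, in place of code of your own. Each camera call takes 0.05 s, during which the arm holds its last target.

TASK

The welding control unit stands open with its hood off: swing its hold-down bar up out of the way, take the green card with the orange grip out of the sloping rack and slide it down the free pair of card guides with its component side towards the unit's front panel. Do not let it drop; press it fully home in its socket, then swing the hold-down bar all the way down again over the card and let go. Leave the blue card in the rack, and the other things on the bench, where they are.

Things in the scene. Friction and masses are not known exactly. Their poses are not given: they have to be found in the camera images.
- unit: Opened control unit, fixed: steel tray 250 (x) x 220 (y) mm, walls 96 to 106 mm high. Origin at the centre of its underside, z up, x from the cream front panel with knobs to the grey rear panel. Stands left or right of the middle, turned up to 0.3 rad. A lower card is already fitted 72 mm behind the free slot (top at z 96 mm); a transformer (top z 60 mm) stands in front of the slot.
- slot_mouth (a point): Middle of the mouth of the free pair of white card guides, at (-10, 0, 120) mm in the unit's frame. The guides stand at the unit's y = -75 and +75 mm; channels 7 mm wide for the 4 mm board, 2.5 mm of play at each end of it. The straight channels end at z 112 mm and flare above that to about 18 mm wide at z 123 mm. The card's tongue runs between the guides.
- slot_seat (a point): Where the card's origin (middle of its lower board edge) lies when home: at (-10, 0, 30) mm in the unit's frame, on solid stops. Axes as the unit's; the card then has the same axes. The black socket below (slot 8 x 86 mm, 15 mm off centre to -y) takes the card one way round only. Its sprung contacts grip the tongue over the last 6 mm: 8 to 16 N of push; the card's weight does not seat it.
- holddown (a joint): Hinge of the hold-down bar, rad: 0 = lying level over the card's upper edge (closed), positive = swung up, 1.57 = upright, stop at 1.75. Stiff (about 0.2 N m): it stays where it is left. Starts between 0 and 0.35. With the bar down the card cannot go in; a card that is not home stops it short.
- bar_hinge (a point): Point on the bar's hinge axis, at (115, 55, 132) mm in the unit's frame; the axis runs along the unit's y. The steel bar, 12 mm wide, 8 mm thick, runs 215 mm from here towards the front panel (unit's -x) when closed; its underside then lies 3 mm above the upper board edge of a seated card, beside the card's grip. Opening, its free end rises and swings to the rear (unit's +x).
- bar_tab (a point): Centre of the red tab near the bar's free end, where the bar is held: 45 mm long along the bar, 14 mm wide (unit's y), 20 mm high; 177.5 mm from the hinge along the bar and 4 mm above its middle plane. Nothing stands within 40 mm below or beside it when closed.
- rack: Sloping card rack, fixed: base 190 x 170 mm, two blue cheeks 55 mm high at y = -80 and +80 mm, black grooves. Origin on the table, x away from the robot, turned up to 0.3 rad; on the other side of the middle from the unit. Its two places are at (5, 0, 30) and (-87, 0, 30) mm. Cards lean 35 degrees in them, grip end to the rack's +x, component side up; a lip 14 mm high holds the lower edge.
- card: Card to fit: green board 150 (y) x 95 (z) x 4 (x) mm; orange pull grip on its upper edge, 70 long, 10 thick, z = 95 to 121 mm, centred on y = 0; brass tongue 80 long, 12 mm deep below the lower edge, 15 mm off centre to -y. Origin: middle of the lower board edge; z towards the grip, components on the -x side (parts up to 23 mm proud, below z = 70 mm). 0.19 to 0.31 kg. In either rack place.
- spare: Blue card with a white grip, same shape and frame, in the other place of the rack; stays there.
- screwdriver: Red-handled screwdriver 190 mm long, lying along x between unit and rack; leave alone. Origin at the middle of its underside.
- meter: Yellow multimeter 150 x 75 x 34 mm, lying at the far side; leave alone. Origin at the centre of its underside.
- pliers: Steel locking pliers, about 180 mm long, lying at the far side; leave alone. Origin near the middle of its underside.
- tape: Black roll of tape, 96 mm across, 19 mm high, lying at the far side; leave alone. Origin at the centre of its underside.
Things that resemble listed ones, but are neither listed nor needed, are in the scene too. There is more than one size of the card; the job needs the smaller.

How it is judged:
By the outcome, as a careful person would: the job done as asked, in the order asked, and still so for the second after the job is handed in, with the robot touching nothing.
It also fails if it takes over 61 s, if anything falls off the work surface, if the arm or the gripper's body presses on something with over 40 N, if the wrist force passes 120 N, or if a joint passes its speed limit or range.

## Working session

There is one attempt and no reset: what is moved stays moved. The work goes in short steps, Python scripts to look and compute and a tool call to move; the robot and the scene stay as the last step left them, time stands still between calls to the robot, and variables do not carry over. Pictures are saved under pics/ and viewed, and the job is handed in when it is done.

Besides the shell and the picture viewer there is one more tool, called after "Call:" in YAML: its name, and indented under it one key for each argument. arm_command: Moves the arm, as the interface text tells. Its arguments: {"type":"object","properties":{"translation":{"type":"array","items":{"type":"array","items":{"type":"number"}}},"turn":{"type":"array","items":{"type":"array","items":{"type":"number"}}},"fingers":{"type":"array","items":{"type":"number"}},"newtons":{"type":"number"}},"required":["translation","turn","fingers"]}

```bash
mkdir -p pics
cat > h.py <<'E'
import numpy as np, cv2
from workcell import manip
from scipy.spatial.transform import Rotation as R
def grab(n):
    p=manip.camera_params(n); im,d=manip.grab_frame(n); return im,d,p
def K(p,h=420):
    f=h/2/np.tan(np.radians(p['vfov'])/2); return np.array([[f,0,p['cx']],[0,f,p['cy']],[0,0,1]])
def pix2w(p,d,u,v):
    u=np.atleast_1d(u).astype(float);v=np.atleast_1d(v).astype(float)
    q=cv2.undistortPoints(np.stack([u,v],1)[:,None],K(p),np.array(p['distortion'],float))[:,0]
    z=d[v.astype(int),u.astype(int)]
    c=np.c_[q*z[:,None],z]; T=np.array(p['pose']); return c@T[:3,:3].T+T[:3,3]
def cloud(p,d):
    v,u=np.mgrid[:420,:560]; return pix2w(p,d,u.ravel(),v.ravel()).reshape(420,560,3)
def w2pix(p,X):
    X=np.atleast_2d(X);T=np.array(p['pose']);c=(X-T[:3,3])@T[:3,:3]
    return cv2.projectPoints(c,np.zeros(3),np.zeros(3),K(p),np.array(p['distortion'],float))[0][:,0]
E
python3 - <<'E'
from h import *
import pickle
print(manip.read_state(), manip.pinch_z)
for n in ['scene','side','wrist']:
    im,d,p=grab(n); cv2.imwrite(f'pics/{n}0.png',im); pickle.dump((im,d,p),open(f'{n}0.pkl','wb')); print(n,p)
E
```

```text
{'time': 0.0, 'joint_pos': array([-7.63744935e+01,  2.42841309e+01,  9.34335844e+01,  1.13868570e-03,
        6.23743028e+01, -1.08943070e+00]), 'qvel': array([-0.02928342, -0.01403522, -0.06145584,  0.04998433,  0.07685852,
        0.0406287 ]), 'joint_torque': array([-2.61099473e-05, -5.57388246e+01, -2.81751233e+01,  3.84609780e-05,
        7.36249174e-03,  3.32907018e-05]), 'eef_pos': array([ 0.15864178, -0.60393435,  0.23053423]), 'tcp_rot': array([-89.99724262,   0.09198226, -75.28558942]), 'force': array([-0.52067815,  0.93676636,  0.39008983]), 'moment': array([0.01963058, 0.00752977, 0.01781316]), 'finger_gap': 0.08520088712966806} 0.0187
scene {'vfov': 45.791005859484244, 'cx': 282.2373988545463, 'cy': 210.28742577231995, 'distortion': array([-0.1145752,  0.       ,  0.       ,  0.       ,  0.       ]), 'pose': array([[ 0.2379342 ,  0.73863149, -0.63072247,  1.1650642 ],
       [ 0.97109196, -0.16808642,  0.16949146, -0.15201652],
       [ 0.01917585, -0.65281734, -0.75727261,  0.9597953 ],
       [ 0.        ,  0.        ,  0.        ,  1.        ]])}
side {'vfov': 51.7903
[... 223 characters left out ...]
     [-0.58105278,  0.62751101, -0.51827367,  0.55216766],
       [-0.00805558, -0.64120791, -0.76732492,  0.8520466 ],
       [ 0.        ,  0.        ,  0.        ,  1.        ]])}
wrist {'vfov': 67.72468448437675, 'cx': 286.1632755339411, 'cy': 210.82892958320897, 'distortion': array([0.01124444, 0.        , 0.        , 0.        , 0.        ]), 'pose': array([[ 2.54318460e-01, -9.20053266e-01, -2.98033738e-01,
         2.34296655e-01],
       [-9.67120157e-01, -2.42212286e-01, -7.75358681e-02,
        -5.84347072e-01],
       [-8.50304271e-04,  3.07953238e-01, -9.51401114e-01,
         3.73934118e-01],
       [ 0.00000000e+00,  0.00000000e+00,  0.00000000e+00,
         1.00000000e+00]])}
```

View pics/scene0.png

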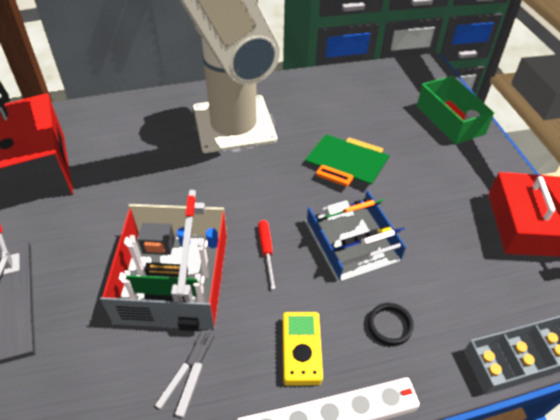

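View pics/side0.png

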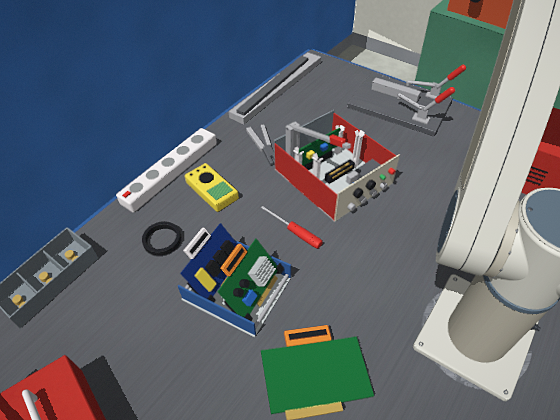

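View pics/wrist0.png

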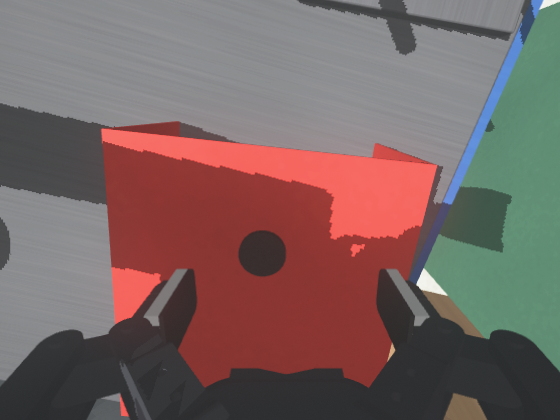

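Run:
```python
import pickle,cv2
im,d,p=pickle.load(open('scene0.pkl','rb'))
cv2.imwrite('pics/s_unit.png',cv2.resize(im[180:340,90:240],None,fx=3.7,fy=3.7,interpolation=cv2.INTER_CUBIC))
cv2.imwrite('pics/s_rack.png',cv2.resize(im[180:290,295:415],None,fx=5,fy=5,interpolation=cv2.INTER_CUBIC))
im,d,p=pickle.load(open('side0.pkl','rb'))
cv2.imwrite('pics/d_unit.png',cv2.resize(im[100:230,260:410],None,fx=4.6,fy=4.6,interpolation=cv2.INTER_CUBIC))
cv2.imwrite('pics/d_rack.png',cv2.resize(im[215:345,170:310],None,fx=4.5,fy=4.5,interpolation=cv2.INTER_CUBIC))
```

```text
(no output)
```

View pics/s_unit.png

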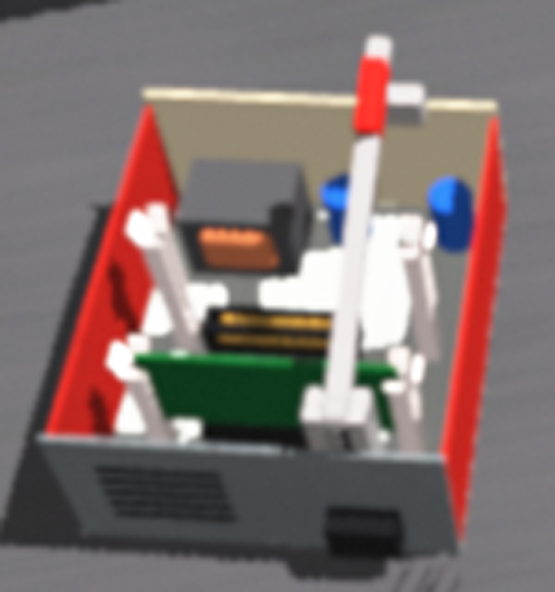

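View pics/s_rack.png

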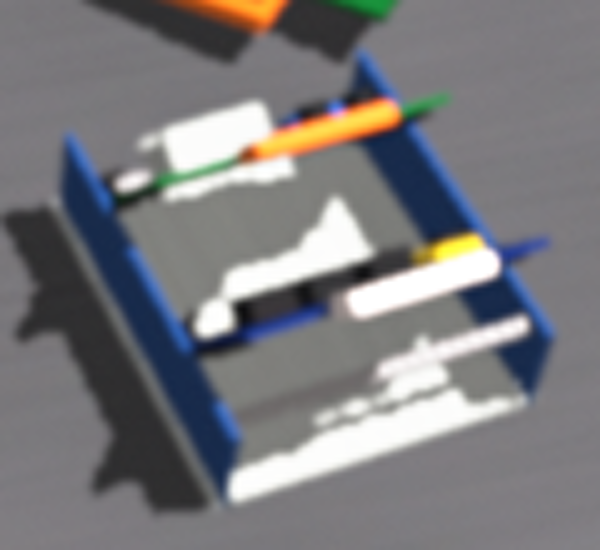

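View pics/d_unit.png

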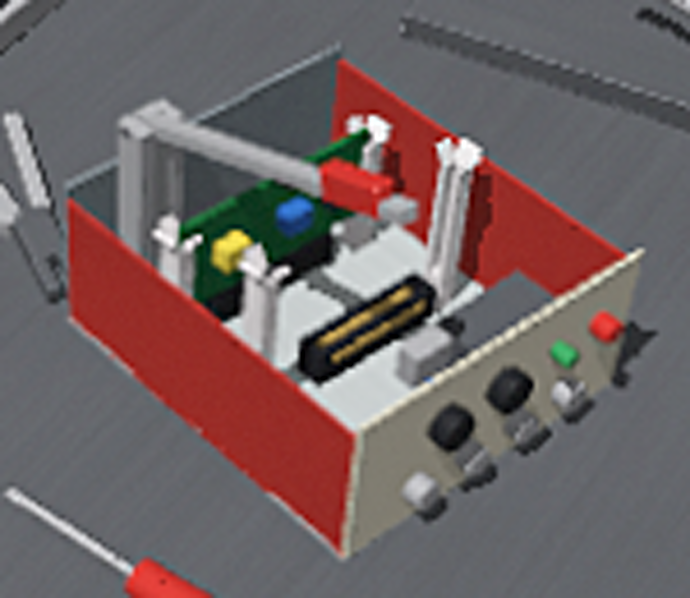

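View pics/d_rack.png

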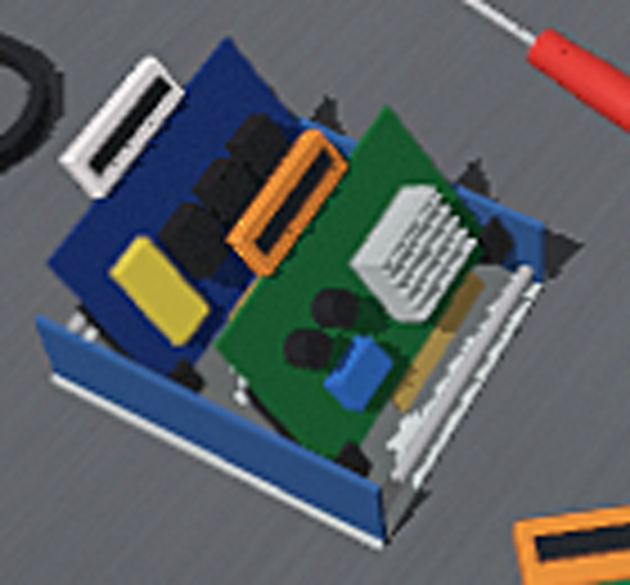

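```bash
cat > fit.py <<'E'
from h import *
import pickle
from scipy.optimize import least_squares
S=pickle.load(open('scene0.pkl','rb'));D=pickle.load(open('side0.pkl','rb'))
def s(c,off,k): return (np.array(c)+.5)/k-.5+np.array(off)
su=lambda c:s(c,(90,180),3.7); du=lambda c:s(c,(260,100),4.6)
# (cam, pix, x,y,zcode)
obs=[(S,su((143,90)),-125,-110,'f'),(S,su((497,104)),-125,110,'f'),(S,su((41,437)),125,-110,'r'),(S,su((445,457)),125,110,'r'),
(S,su((460,552)),125,110,0),
(D,du((343,557)),-125,110,0),(D,du((70,320)),125,110,0),(D,du((68,188)),125,110,'r'),(D,du((640,250)),-125,-110,'f'),(D,du((356,433)),-125,110,'f'),(D,du((338,48)),125,-110,'r')]
def res(q):
    x,y,a,f,r=q; o=[]
    for c,pp,X,Y,z in obs:
        z={'f':f,'r':r,0:0}[z]
        P=np.array([x+np.cos(a)*X/1000-np.sin(a)*Y/1000,y+np.sin(a)*X/1000+np.cos(a)*Y/1000,z])
        o.append(w2pix(c[2],P)[0]-pp)
    return np.ravel(o)
r=least_squares(res,[0.6,-.25,0,.1,.1],loss='soft_l1')
print(r.x,np.degrees(r.x[2])); print(res(r.x).reshape(-1,2).round(1))
np.save('unit.npy',r.x[:3])
# card plane from green pixels in side
im,d,p=D
C=cloud(p,d); hsv=cv2.cvtColor(im,cv2.COLOR_BGR2HSV)
m=((hsv[...,0]>50)&(hsv[...,0]<75)&(hsv[...,1]>120)); m2=np.zeros_like(m); m2[235:320,215:285]=1; m&=m2&(d>0)
P=C[m]
c=np.median(P,0)
for _ in range(6):
    _,_,V=np.linalg.svd(P-c,full_matrices=False); n=V[2]*np.sign(V[2][2]); e=(P-c)@n; k=abs(e)<max(.002,1.5*np.median(abs(e))); P=P[k]; c=P.mean(0)
print('card plane n',n,'tilt',np.degrees(np.arccos(n[2])),'yaw',np.degrees(np.arctan2(-n[1],-n[0])),c,len(P),e.std())
np.savez('plane.npz',n=n,c=c)
vis=im.copy(); vis[m]=(0,0,255); cv2.imwrite('pics/m.png',cv2.resize(vis[215:345,170:310],None,fx=4.5,fy=4.5))
E
python3 fit.py
```

```text
[ 0.50674433 -0.2294704  -0.27497374  0.10700971  0.10684155] -15.754834564814152
[[ 0.1 -0.4]
 [-0.6 -0.5]
 [-1.1  0.2]
 [-0.6  0.5]
 [ 0.1  0.2]
 [-0.3  2. ]
 [-1.4  0.7]
 [-1.8  0.2]
 [ 0.3  1.1]
 [ 0.7  0.2]
 [-0.2 -0.3]]
card plane n [-0.8118547  -0.10095648  0.57506498] tilt 54.895816815601265 yaw 7.088507124426996 [0.46019847 0.20940922 0.07956163] 1241 0.000954770878071021
```

View pics/m.png

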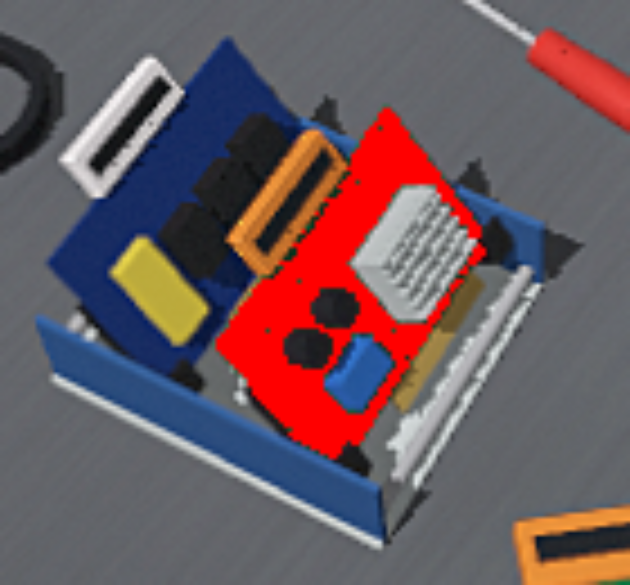

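```bash
cat > fitc.py <<'E'
from fit import *
dr=lambda c:s(c,(170,215),4.5); sr=lambda c:s(c,(295,180),5)
oc=[(D,dr((388,105)),-2,-75,95),(D,dr((215,347)),-2,75,95),(D,dr((346,165)),-5,-35,97),(D,dr((268,276)),-5,35,97),
(S,sr((450,96)),0,75,95),(S,sr((404,108)),0,35,121),(S,sr((245,158)),0,-35,121)]
pl=np.load('plane.npz')
def pose(q): return R.from_euler('ZY',[q[3],q[4]],degrees=True).as_matrix(), q[:3]
def resc(q,full=True):
    A,t=pose(q); o=[]
    for c,pp,X,Y,Z in oc: o.append(w2pix(c[2],A@np.array([X,Y,Z])/1000+t)[0]-pp)
    o=np.ravel(o)
    if full:
        o=np.r_[o, (q[3]-7.1)/.5, (q[4]-35)/.3, ((A@np.array([-2,0,0])/1000+t-pl['c'])@pl['n'])/.0007]
    return o
r=least_squares(resc,[.42,.2,.04,7,35],loss='soft_l1'); print(r.x); print(resc(r.x).round(1))
A,t=pose(r.x)
np.savez('card.npz',A=A,t=t)
print('grip centre',A@[0,0,.108]+t,'top',A@[0,0,.121]+t)
for nm,(cam,sl,k) in dict(d=(D,(170,215,310,345),4.5),s=(S,(295,180,415,290),5)).items():
    vis=cv2.resize(cam[0][sl[1]:sl[3],sl[0]:sl[2]],None,fx=k,fy=k)
    def ln(pts,col):
        q=(w2pix(cam[2],np.array([A@np.array(z)/1000+t for z in pts]))+.5-np.array(sl[:2]))*k-.5
        cv2.polylines(vis,[q.astype(int)],True,col,1)
    for x in(-2,2): ln([(x,-75,0),(x,75,0),(x,75,95),(x,-75,95)],(0,255,255))
    for x in(-5,5): ln([(x,-35,95),(x,35,95),(x,35,121),(x,-35,121)],(255,0,255))
    cv2.imwrite(f'pics/fc_{nm}.png',vis)
E
python3 fitc.py
```

```text
[ 0.50674433 -0.2294704  -0.27497374  0.10700971  0.10684155] -15.754834564814152
[[ 0.1 -0.4]
 [-0.6 -0.5]
 [-1.1  0.2]
 [-0.6  0.5]
 [ 0.1  0.2]
 [-0.3  2. ]
 [-1.4  0.7]
 [-1.8  0.2]
 [ 0.3  1.1]
 [ 0.7  0.2]
 [-0.2 -0.3]]
card plane n [-0.8118547  -0.10095648  0.57506498] tilt 54.895816815601265 yaw 7.088507124426996 [0.46019847 0.20940922 0.07956163] 1241 0.000954770878071021
[4.30389725e-01 1.95863337e-01 3.15902861e-02 7.13302546e+00
 3.50121034e+01]
[-0.1  0.4 -0.1  0.   0.1 -0.3 -0.6  0.  -0.9  0.1 -2.4  0.4  1.5 -1.5
  0.1  0.  -0. ]
grip centre [0.49187509 0.20355774 0.12004562] top [0.49927611 0.20448391 0.13069302]
```

View pics/fc_d.png

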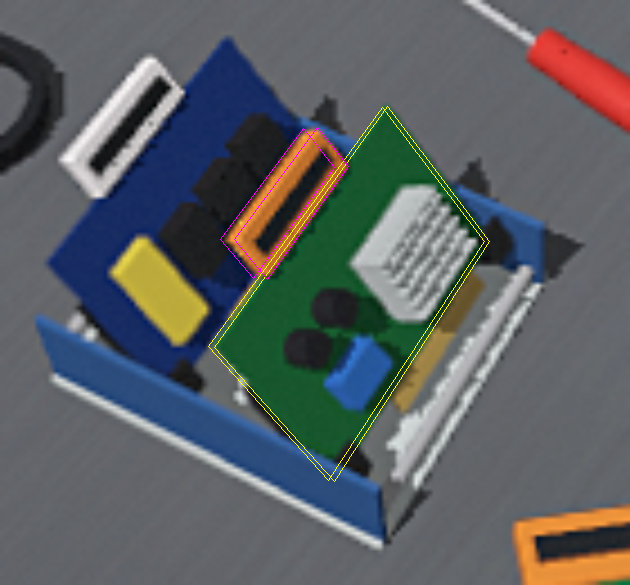

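View pics/fc_s.png

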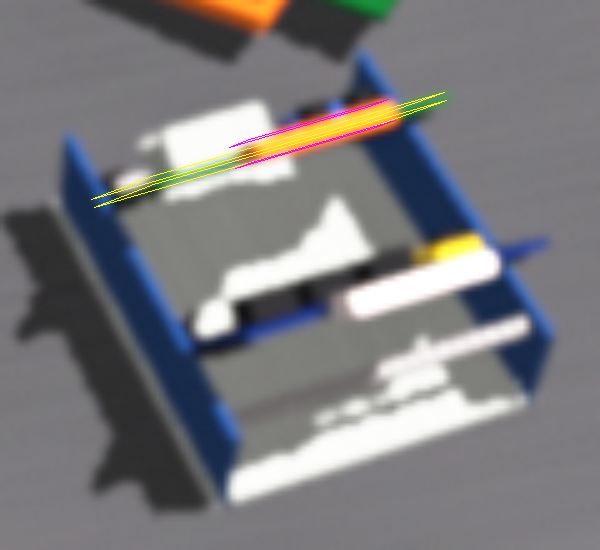

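```bash
cat >> h.py <<'E'
from scipy.linalg import expm,logm
def U():
    x,y,a=np.load('unit.npy'); T=np.eye(4); T[:3,:3]=R.from_euler('z',a).as_matrix(); T[:3,3]=[x,y,0]; return T
def uw(p): T=U(); return T[:3,:3]@(np.array(p)/1000)+T[:3,3]
def cur(st=None):
    st=st or manip.read_state(); T=np.eye(4); T[:3,:3]=R.from_euler('xyz',st['tcp_rot'],degrees=True).as_matrix(); T[:3,3]=st['eef_pos']; return T
def mk(pos,A): T=np.eye(4);T[:3,:3]=A;T[:3,3]=pos;return T
def Adown(psi): # tool x at yaw psi, y down
    return R.from_euler('xyz',[-90,0,psi],degrees=True).as_matrix()
PZ=0.0187
def tcp_for_grasp(g,A): return mk(np.array(g)+A[:,1]*PZ,A)
def inc(T,tr,tu):
    return T@mk(np.array(tr)*.03,R.from_rotvec(np.radians(np.array(tu)*5)).as_matrix())
def plan(T0,T1,speed=1.0):
    rel=np.linalg.inv(T0)@T1
    L=np.real(logm(rel)); t=np.abs(L[:3,3]).max()/.03; w=R.from_matrix(rel[:3,:3]).as_rotvec(degrees=True); 
    N=int(np.ceil(max(t,np.abs(w).max()/5,np.linalg.norm(w)/7.0,.01)/speed))
    while 1:
        D=expm(L/N); tr=(D[:3,3]/.03).round(3); tu=(R.from_matrix(D[:3,:3]).as_rotvec(degrees=True)/5).round(3)
        if max(abs(tr).max(),abs(tu).max())<=1: break
        N+=1
    T=T0.copy()
    for _ in range(N): T=inc(T,tr,tu)
    print(N,'rows tr',tr.tolist(),'tu',tu.tolist(),'err mm',((T-T1)[:3,3]*1000).round(1)); return T
E
cat > bar.py <<'E'
from fit import *
import h
C=D
pts=[(D,du((322,178)),-155,0,0),]
def tab(th,p): # p in bar frame: along -x from hinge, y, z
    c,s=np.cos(th),np.sin(th); X,Y,Z=p
    return h.uw([115+X*c+Z*s,55+Y,132-X*s+Z*c])
im,d,p=D; Cl=cloud(p,d); hs=cv2.cvtColor(im,cv2.COLOR_BGR2HSV)
m=((hs[...,0]<8)|(hs[...,0]>172))&(hs[...,1]>150)&(hs[...,2]>80); m2=np.zeros_like(m); m2[134:148,328:348]=1; m&=m2; Q=Cl[m]
Ti=np.linalg.inv(U()); q=(Q@Ti[:3,:3].T+Ti[:3,3])*1000
print('side tab in unit', np.median(q,0), q.min(0),q.max(0))
im,d,p=S; Cl=cloud(p,d); hs=cv2.cvtColor(im,cv2.COLOR_BGR2HSV)
m=((hs[...,0]<8)|(hs[...,0]>172))&(hs[...,1]>150); m2=np.zeros_like(m); m2[193:218,184:198]=1; m&=m2; Q=Cl[m]; q=(Q@Ti[:3,:3].T+Ti[:3,3])*1000
print('scene tab', np.median(q,0), q.min(0),q.max(0))
E
python3 bar.py | tail -2
```

```text
side tab in unit [-50.87712039  58.18116427 195.53835237] [ -73.09954369 -112.04092935   32.65100201] [ 74.7272696   62.93511747 206.3931879 ]
scene tab [-46.0455048   57.12992341 198.50023645] [-121.70323139   20.26422215   89.00242958] [612.55791321 253.2922153  959.79530118]
```

Run:
```python
from h import *
g=uw([-53,56,188]); print(g)
psi=np.degrees(np.load('unit.npy')[2])-90
A=Adown(psi); T0=cur()
T1=tcp_for_grasp(g+[0,0,.11],A); print(T1[:3,3],psi)
T=plan(T0,T1)
```

```text
[ 0.47094063 -0.16118354  0.188     ]
[ 0.47094063 -0.16118354  0.2793    ] -105.75483456481415
16 rows tr [-0.929, -0.101, 0.665] tu [0.0, 0.381, -0.001] err mm [-0.1  0.1  0.1]
```

Call:
arm_command:
  translation:
    - [-0.93,-0.1,0.665]
    - [-0.93,-0.1,0.665]
    - [-0.93,-0.1,0.665]
    - [-0.93,-0.1,0.665]
    - [-0.93,-0.1,0.665]
    - [-0.93,-0.1,0.665]
    - [-0.93,-0.1,0.665]
    - [-0.93,-0.1,0.665]
    - [-0.93,-0.1,0.665]
    - [-0.93,-0.1,0.665]
    - [-0.93,-0.1,0.665]
    - [-0.93,-0.1,0.665]
    - [-0.93,-0.1,0.665]
    - [-0.93,-0.1,0.665]
    - [-0.93,-0.1,0.665]
    - [-0.93,-0.1,0.665]
    - [0,0,0]
    - [0,0,0]
  turn:
    - [0,0.38,0]
    - [0,0.38,0]
    - [0,0.38,0]
    - [0,0.38,0]
    - [0,0.38,0]
    - [0,0.38,0]
    - [0,0.38,0]
    - [0,0.38,0]
    - [0,0.38,0]
    - [0,0.38,0]
    - [0,0.38,0]
    - [0,0.38,0]
    - [0,0.38,0]
    - [0,0.38,0]
    - [0,0.38,0]
    - [0,0.38,0]
    - [0,0,0]
    - [0,0,0]
  fingers: [-0.2,-0.2,-0.2,-0.2,-0.2,-0.2,-0.2,-0.2,-0.2,-0.2,-0.2,-0.2,-0.2,-0.2,-0.2,-0.2,-0.2,-0.2]
  newtons: 25

```text
time: 1.65
eef_pos: [0.4715, -0.1596, 0.2791]
tcp_rot: [-90.0, -0.0, -105.5]
force: [-0.8, -0.3, 0.3]
finger_gap: 0.0512
```

```bash
cat > look.py <<'E'
import sys; from h import *; import pickle
for n in sys.argv[2:]:
    st=manip.read_state(); im,d,p=grab(n); pickle.dump((im,d,p),open(f'{n}{sys.argv[1]}.pkl','wb')); cv2.imwrite(f'pics/{n}{sys.argv[1]}.png',im)
print(st['time'],st['eef_pos'],st['tcp_rot'],st['force'],st['finger_gap'])
E
python3 look.py 1 wrist
```

```text
1.65 [ 0.47148741 -0.15958259  0.27914551] [-9.00121527e+01 -6.38563230e-03 -1.05492520e+02] [-0.80161523 -0.33932024  0.26234172] 0.0511750280413793
```

View pics/wrist1.png

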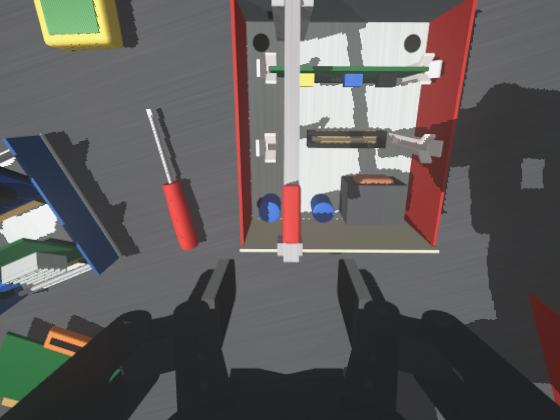

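```bash
cat > ov.py <<'E'
import sys; from h import *; import pickle
def ov(name,box,k,out,th=None):
    im,d,p=pickle.load(open(name+'.pkl','rb')); x0,y0,x1,y1=box
    v=cv2.resize(im[y0:y1,x0:x1],None,fx=k,fy=k,interpolation=cv2.INTER_CUBIC)
    def ln(P,col,cl=True):
        q=(w2pix(p,np.array([uw(z) for z in P]))+.5-[x0,y0])*k-.5; cv2.polylines(v,[q.astype(int)],cl,col,1)
    ln([(-125,-110,107),(-125,110,107)],(0,255,255),0); ln([(125,-110,107),(125,110,107)],(0,255,255),0)
    ln([(-125,-110,0),(-125,110,0),(125,110,0),(125,-110,0)],(255,255,0))
    for s in(-75,75):
        ln([(-19,s,123),(-1,s,123)],(255,0,255),0); ln([(53,s,123),(71,s,123)],(255,0,255),0)
    ln([(-14,28,30),(-6,28,30),(-6,-58,30),(-14,-58,30)],(0,128,255)) # socket slot at z30?
    ln([(60,-75,96),(64,-75,96),(64,75,96),(60,75,96)],(0,255,255))
    if th is not None:
        c,s=np.cos(th),np.sin(th)
        f=lambda X,Y,Z:(115+X*c+Z*s,55+Y,132-X*s+Z*c)
        ln([f(-155,-7,14),f(-200,-7,14),f(-200,7,14),f(-155,7,14)],(0,255,0)); ln([f(0,-6,4),f(-215,-6,4),f(-215,6,4),f(0,6,4)],(255,0,0))
    cv2.imwrite(out,v)
E
python3 -c "
from ov import *
ov('wrist1',(220,0,490,270),2.2,'pics/o1.png',.30)"
```

```text
(no output)
```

View pics/o1.png

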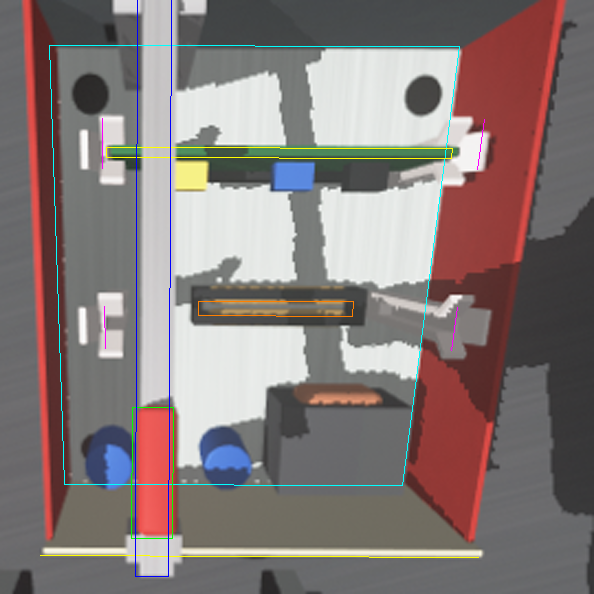

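Call:
arm_command:
  translation:
    - [0.05,0.61,0]
    - [0,0.61,0]
    - [0,0.61,0]
    - [0,0.61,0]
    - [0,0.61,0]
    - [0,0.61,0]
    - [0,0,0]
    - [0,0,0]
    - [0,0,0]
    - [0,0,0]
    - [0,0,0]
    - [0,0,0]
    - [0,0,0]
  turn:
    - [0,0,0]
    - [0,0,0]
    - [0,0,0]
    - [0,0,0]
    - [0,0,0]
    - [0,0,0]
    - [0,0,0]
    - [0,0,0]
    - [0,0,0]
    - [0,0,0]
    - [0,0,0]
    - [0,0,0]
    - [0,0,0]
  fingers: [-0.2,-0.2,-0.2,-0.2,-0.2,-0.2,-0.2,1,1,1,1,1,1]
  newtons: 25

```text
time: 2.78
eef_pos: [0.4705, -0.163, 0.1704]
tcp_rot: [-89.9, -0.1, -105.7]
force: [-2.9, -5.1, 1.7]
finger_gap: 0.0137
```

```bash
python3 - <<'E'
from h import *
T=cur(); A=T[:3,:3]; Ui=U()
# arc in unit frame from measured grasp point
g=T[:3,3]-A[:,1]*PZ
gu=(np.linalg.inv(Ui)@np.r_[g,1])[:3]*1000; print('grasp in unit',gu)
v=gu-[115,55,132]; 
th0=np.arctan2(v[2],-v[0]); r=np.hypot(v[0],v[2]); print(th0,r)
ths=np.linspace(th0,th0+1.56-.30+.02,19)
prev=g
for th in ths[1:]:
    q=uw([115-r*np.cos(th),gu[1],132+r*np.sin(th)]); dl=A.T@(q-prev)/.03; prev=q
    print('[%.2f, %.2f, %.2f],'%tuple(dl),end=' ')
E
python3 look.py 2 side
```

```text
grasp in unit [-52.94142546  54.18365868 189.0863395 ]
0.32766514090963667 177.378613545281
[0.00, -0.39, 0.15], [0.00, -0.38, 0.18], [0.00, -0.37, 0.20], [0.00, -0.35, 0.23], [0.00, -0.33, 0.25], [0.00, -0.32, 0.28], [0.00, -0.30, 0.30], [0.00, -0.27, 0.32], [0.00, -0.25, 0.34], [0.00, -0.23, 0.35], [0.00, -0.20, 0.37], [0.00, -0.17, 0.38], [0.00, -0.15, 0.39], [0.00, -0.12, 0.40], [0.00, -0.09, 0.41], [0.00, -0.06, 0.42], [0.00, -0.03, 0.42], [0.00, 0.00, 0.42], 2.7833 [ 0.47052715 -0.16297647  0.17038638] [-8.99072550e+01 -6.60103080e-02 -1.05678885e+02] [-2.89621955 -5.13975715  1.70433656] 0.013702925969979874
```

View pics/side2.png

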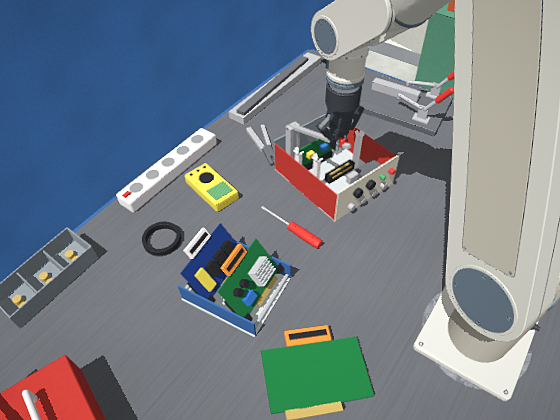

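Call:
arm_command:
  translation:
    - [0.05,-0.39,0.15]
    - [0,-0.38,0.18]
    - [0,-0.37,0.2]
    - [0,-0.35,0.23]
    - [0,-0.33,0.25]
    - [0,-0.32,0.28]
    - [0,-0.3,0.3]
    - [0,-0.27,0.32]
    - [0,-0.25,0.34]
  turn:
    - [0,0,0]
    - [0,0,0]
    - [0,0,0]
    - [0,0,0]
    - [0,0,0]
    - [0,0,0]
    - [0,0,0]
    - [0,0,0]
    - [0,0,0]
  fingers: [1,1,1,1,1,1,1,1,1]

```text
time: 3.58
eef_pos: [0.5338, -0.181, 0.2585]
tcp_rot: [-90.2, 0.0, -105.7]
force: [-1.8, 1.3, -3.0]
finger_gap: 0.0135
```

Call:
arm_command:
  translation:
    - [0,-0.23,0.35]
    - [0,-0.2,0.37]
    - [0,-0.17,0.38]
    - [0,-0.15,0.39]
    - [0,-0.12,0.4]
    - [0,-0.09,0.41]
    - [0,-0.06,0.42]
    - [0,-0.03,0.42]
    - [0,0,0.42]
    - [0,0.02,0.2]
    - [0,0,0]
    - [0,0,0]
  turn:
    - [0,0,0]
    - [0,0,0]
    - [0,0,0]
    - [0,0,0]
    - [0,0,0]
    - [0,0,0]
    - [0,0,0]
    - [0,0,0]
    - [0,0,0]
    - [0,0,0]
    - [0,0,0]
    - [0,0,0]
  fingers: [1,1,1,1,1,1,1,1,1,1,1,1]

```text
time: 4.58
eef_pos: [0.6442, -0.2123, 0.2903]
tcp_rot: [-89.9, 0.0, -105.7]
force: [-0.3, 0.4, 3.6]
finger_gap: 0.0135
```

```bash
python3 look.py 3 scene side
python3 - <<'E'
from h import *
T=cur();g=T[:3,3]-T[:3,1]*PZ; gu=(np.linalg.inv(U())@np.r_[g,1])[:3]*1000; print(gu, np.arctan2(gu[2]-132,115-gu[0])-.0225)
a=cv2.imread('pics/scene3.png');b=cv2.imread('pics/side3.png')
cv2.imwrite('pics/c3.png',np.hstack([cv2.resize(a[120:340,60:260],None,fx=2,fy=2),cv2.resize(b[40:240,250:420],(374,440))]))
E
```

```text
4.6333 [ 0.64415474 -0.21227848  0.29025943] [-8.98692853e+01  1.48875568e-02 -1.05675213e+02] [0.49070658 0.6193956  3.60578808] 0.013453132029617319
[127.44817894  53.80781725 308.93627472] 1.6185346175923563
```

View pics/c3.png

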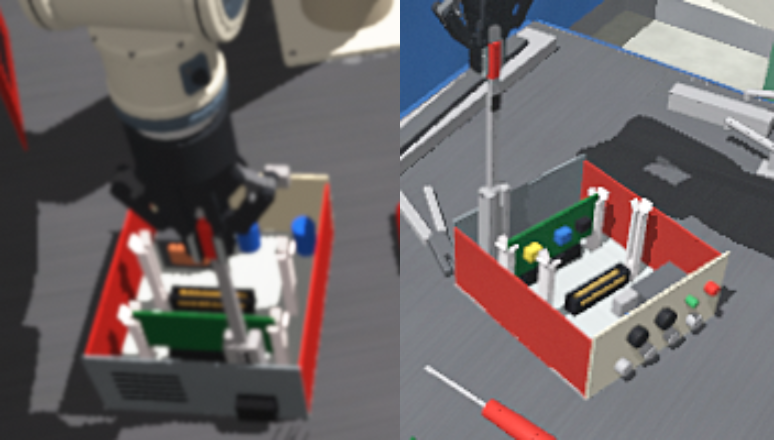

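Call:
arm_command:
  translation:
    - [0,0,0]
    - [0,0,0]
    - [0,0,0]
    - [0,0,0]
    - [0,-0.9,0]
    - [0,-0.9,0]
    - [0,-0.9,0]
  turn:
    - [0,0,0]
    - [0,0,0]
    - [0,0,0]
    - [0,0,0]
    - [0,0,0]
    - [0,0,0]
    - [0,0,0]
  fingers: [0,0,0,0,0,0,0]

```text
time: 5.27
eef_pos: [0.643, -0.2122, 0.3703]
tcp_rot: [-90.1, 0.0, -105.7]
force: [2.0, -0.1, 0.1]
finger_gap: 0.0427
```

Run:
```python
from h import *
c=np.load('card.npz'); A=c['A'];t=c['t']
AT=np.c_[A[:,0],-A[:,2],A[:,1]]
assert np.allclose(np.linalg.det(AT),1)
g=A@[0,0,.109]+t
T0=cur(); print(T0[:3,3])
T1=tcp_for_grasp(g+A[:,2]*.09,AT); print(T1[:3,3],R.from_matrix(AT).as_euler('xyz',degrees=True))
plan(T0,T1)
rel=np.linalg.inv(T0)@T1;L=np.real(logm(rel))
for k in np.linspace(0,1,6): print((T0@expm(L*k))[:3,3].round(3))
```

```text
[ 0.64296822 -0.2122181   0.37033846]
[0.53303613 0.20870871 0.17926155] [-90.          35.01210339   7.13302546]
22 rows tr [-0.619, 0.453, 0.373] tu [-0.311, -0.989, 0.206] err mm [ 0.2  0.1 -0.1]
[ 0.643 -0.212  0.37 ]
[ 0.699 -0.136  0.311]
[ 0.717 -0.039  0.259]
[0.692 0.062 0.217]
[0.627 0.15  0.19 ]
[0.533 0.209 0.179]
```

Run:
```python
from h import *
c=np.load('card.npz'); A=c['A'];t=c['t']
AT=np.c_[A[:,0],-A[:,2],A[:,1]]
g=A@[0,0,.109]+t
T0=cur()
T1=tcp_for_grasp(g+A[:,2]*.13,AT); print(T1[:3,3])
plan(T0,T1,.9)
rel=np.linalg.inv(T0)@T1;L=np.real(logm(rel))
for k in np.linspace(0,1,6): print((T0@expm(L*k))[:3,3].round(3))
```

```text
[0.55580849 0.21155849 0.21202278]
25 rows tr [-0.538, 0.348, 0.352] tu [-0.274, -0.87, 0.181] err mm [ 0.2  0.2 -0.1]
[ 0.643 -0.212  0.37 ]
[ 0.703 -0.137  0.319]
[ 0.724 -0.041  0.273]
[0.704 0.061 0.238]
[0.645 0.15  0.217]
[0.556 0.212 0.212]
```

Call:
arm_command:
  translation:
    - [-0.54,0.35,0.35]
    - [-0.54,0.35,0.35]
    - [-0.54,0.35,0.35]
    - [-0.54,0.35,0.35]
    - [-0.54,0.35,0.35]
    - [-0.54,0.35,0.35]
    - [-0.54,0.35,0.35]
    - [-0.54,0.35,0.35]
    - [-0.54,0.35,0.35]
    - [-0.54,0.35,0.35]
    - [-0.54,0.35,0.35]
    - [-0.54,0.35,0.35]
    - [-0.54,0.35,0.35]
    - [-0.54,0.35,0.35]
    - [-0.54,0.35,0.35]
  turn:
    - [-0.274,-0.87,0.18]
    - [-0.274,-0.87,0.18]
    - [-0.274,-0.87,0.18]
    - [-0.274,-0.87,0.18]
    - [-0.274,-0.87,0.18]
    - [-0.274,-0.87,0.18]
    - [-0.274,-0.87,0.18]
    - [-0.274,-0.87,0.18]
    - [-0.274,-0.87,0.18]
    - [-0.274,-0.87,0.18]
    - [-0.274,-0.87,0.18]
    - [-0.274,-0.87,0.18]
    - [-0.274,-0.87,0.18]
    - [-0.274,-0.87,0.18]
    - [-0.274,-0.87,0.18]
  fingers: [0,0,0,0,0,0,0,0,0,0,0,0,0,0,0]

```text
time: 6.52
eef_pos: [0.7038, 0.0619, 0.2359]
tcp_rot: [-99.8, 21.3, -41.1]
force: [-0.5, -0.5, -1.2]
finger_gap: 0.0425
```

Call:
arm_command:
  translation:
    - [-0.54,0.35,0.35]
    - [-0.54,0.35,0.35]
    - [-0.54,0.35,0.35]
    - [-0.54,0.35,0.35]
    - [-0.54,0.35,0.35]
    - [-0.54,0.35,0.35]
    - [-0.54,0.35,0.35]
    - [-0.54,0.35,0.35]
    - [-0.54,0.35,0.35]
    - [-0.54,0.35,0.35]
    - [0,0,0]
    - [0,0,0]
  turn:
    - [-0.274,-0.87,0.18]
    - [-0.274,-0.87,0.18]
    - [-0.274,-0.87,0.18]
    - [-0.274,-0.87,0.18]
    - [-0.274,-0.87,0.18]
    - [-0.274,-0.87,0.18]
    - [-0.274,-0.87,0.18]
    - [-0.274,-0.87,0.18]
    - [-0.274,-0.87,0.18]
    - [-0.274,-0.87,0.18]
    - [0,0,0]
    - [0,0,0]
  fingers: [0,0,0,0,0,0,0,0,0,0,0,0]

```text
time: 7.52
eef_pos: [0.5539, 0.2124, 0.2098]
tcp_rot: [-90.3, 34.9, 7.0]
force: [0.8, -0.5, 0.5]
finger_gap: 0.0427
```

```bash
python3 look.py 4 wrist
cat > ovc.py <<'E'
from h import *; import pickle
def ovc(name,A,t,out,k=1.4):
    im,d,p=pickle.load(open(name+'.pkl','rb')); v=cv2.resize(im,None,fx=k,fy=k)
    def ln(P,col):
        q=(w2pix(p,np.array([A@np.array(z)/1000+t for z in P]))+.5)*k-.5; cv2.polylines(v,[q.astype(int)],True,col,1)
    for x in(-2,2): ln([(x,-75,0),(x,75,0),(x,75,95),(x,-75,95)],(0,255,255))
    for x in(-5,5): ln([(x,-35,95),(x,35,95),(x,35,121),(x,-35,121)],(255,0,255))
    cv2.imwrite(out,v)
E
python3 - <<'E'
from ovc import *
c=np.load('card.npz'); ovc('wrist4',c['A'],c['t'],'pics/o4.png')
A=c['A'];AT=np.c_[A[:,0],-A[:,2],A[:,1]];g=A@[0,0,.109]+c['t']
plan(cur(),tcp_for_grasp(g,AT),.7)
E
```

```text
7.5167 [0.55394281 0.21241034 0.20975743] [-90.25818687  34.87203852   7.04281423] [ 0.77368393 -0.47294301  0.46487977] 0.04268756312968705
7 rows tr [-0.003, 0.608, -0.001] tu [0.005, -0.004, 0.006] err mm [ 0. -0.  0.]
```

View pics/o4.png

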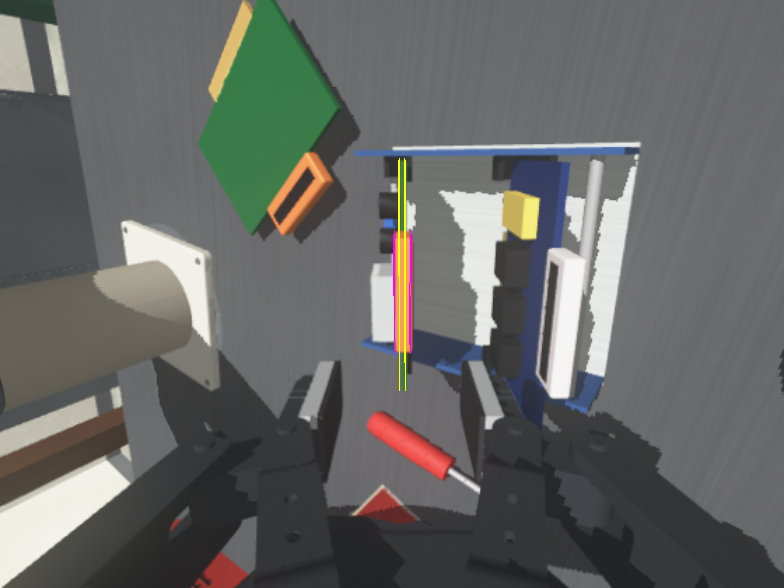

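Call:
arm_command:
  translation:
    - [0,0.61,0]
    - [0,0.61,0]
    - [0,0.61,0]
    - [0,0.61,0]
    - [0,0.61,0]
    - [0,0.61,0]
    - [0,0.61,0]
    - [0,0,0]
    - [0,0,0]
    - [0,0,0]
    - [0,0,0]
    - [0,0,0]
    - [0,0,0]
    - [0,0,0]
    - [0,0,0]
  turn:
    - [0,0,0]
    - [0,0,0]
    - [0,0,0]
    - [0,0,0]
    - [0,0,0]
    - [0,0,0]
    - [0,0,0]
    - [0,0,0]
    - [0,0,0]
    - [0,0,0]
    - [0,0,0]
    - [0,0,0]
    - [0,0,0]
    - [0,0,0]
    - [0,0,0]
  fingers: [0,0,0,0,0,0,0,0,1,1,1,1,1,1,1]
  newtons: 70

```text
time: 8.82
eef_pos: [0.4837, 0.2023, 0.1059]
tcp_rot: [-90.2, 34.7, 7.0]
force: [4.6, -1.9, 4.9]
finger_gap: 0.0087
```

```bash
python3 look.py 5 wrist side
```

```text
8.8667 [0.48370807 0.20231975 0.10593796] [-90.21511824  34.65079046   7.01581986] [ 4.35923152 -1.32368608  5.91517145] 0.008843192522948976
```

View pics/wrist5.png

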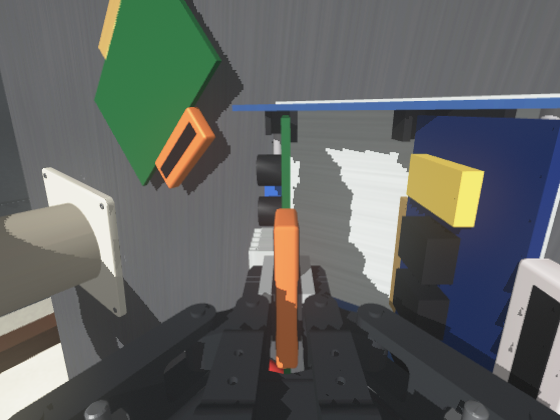

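View pics/side5.png

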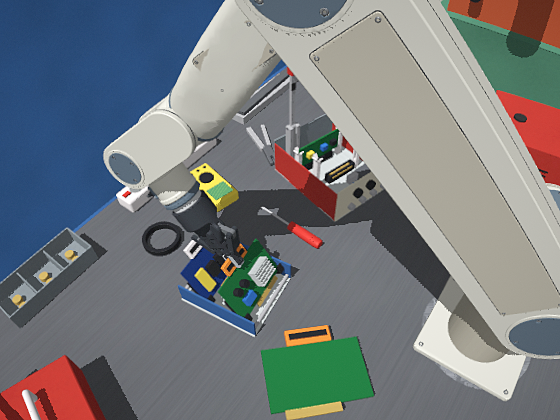

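Call:
arm_command:
  translation:
    - [0,-0.2,0]
    - [0,-0.3,0]
    - [0,-0.4,0]
    - [0,-0.4,0]
    - [0,-0.4,0]
    - [0,-0.4,0]
    - [0,-0.5,0]
    - [0,-0.5,0]
    - [0,-0.5,0]
    - [0,-0.5,0]
  turn:
    - [0,0,0]
    - [0,0,0]
    - [0,0,0]
    - [0,0,0]
    - [0,0,0]
    - [0,0,0]
    - [0,0,0]
    - [0,0,0]
    - [0,0,0]
    - [0,0,0]
  fingers: [1,1,1,1,1,1,1,1,1,1]

```text
time: 9.75
eef_pos: [0.5526, 0.2114, 0.2072]
tcp_rot: [-90.2, 34.8, 7.0]
force: [0.9, 0.1, -2.5]
finger_gap: 0.0086
```

```bash
python3 look.py 6 side
python3 - <<'E'
from h import *
print(manip.read_state()['moment'])
# next: vertical straighten: lift and turn to Adown(psi unit)
psi=np.degrees(np.load('unit.npy')[2])
A=Adown(psi)
# card origin at unit (-10,0,170)
o=uw([-10,0,165]); T1=tcp_for_grasp(o+[0,0,.109],A)
T0=cur(); print(T0[:3,3],T1[:3,3])
T0a=T0.copy(); T0a[:3,3]+= -T0[:3,1]*.03
Tm=mk([.52,.20,.31],Adown(7.)); print('mid',Tm[:3,3]); a=plan(T0,Tm,.8); plan(a,T1,.8)
rel=np.linalg.inv(T0)@Tm;L=np.real(logm(rel))
for k in np.linspace(0,1,6):
    T=T0@expm(L*k); print(T[:3,3].round(3),'tongue z',[(T[:3,3]+T[:3,:3]@np.array([sx,.109-.019+.012,0]))[2].round(3) for sx in(-.03,0,.01)])
E
```

```text
9.75 [0.55263462 0.21137087 0.20717801] [-90.21911077  34.81102247   6.99392368] [ 0.91976689  0.10510455 -2.51517758] 0.008597221608147854
[ 0.10294243 -0.58348319 -0.00799991]
[0.55505547 0.2118585  0.20952087] [ 0.49712001 -0.22675518  0.2553    ]
mid [0.52 0.2  0.31]
9 rows tr [-0.253, -0.312, -0.028] tu [0.004, 0.001, -0.767] err mm [-0.  0.  0.]
18 rows tr [0.009, 0.101, -0.797] tu [-0.0, 0.253, -0.0] err mm [-0.3 -0.2  0. ]
[0.555 0.212 0.21 ] tongue z [np.float64(0.142), np.float64(0.125), np.float64(0.12)]
[0.553 0.21  0.231] tongue z [np.float64(0.155), np.float64(0.141), np.float64(0.136)]
[0.548 0.208 0.252] tongue z [np.float64(0.167), np.float64(0.157), np.float64(0.153)]
[0.541 0.206 0.273] tongue z [np.float64(0.181), np.float64(0.174), np.float64(0.171)]
[0.532 0.203 0.292] tongue z [np.float64(0.194), np.float64(0.191), np.float64(0.189)]
[0.52 0.2  0.31] tongue z [np.float64(0.208), np.float64(0.208), np.float64(0.208)]
```

View pics/side6.png

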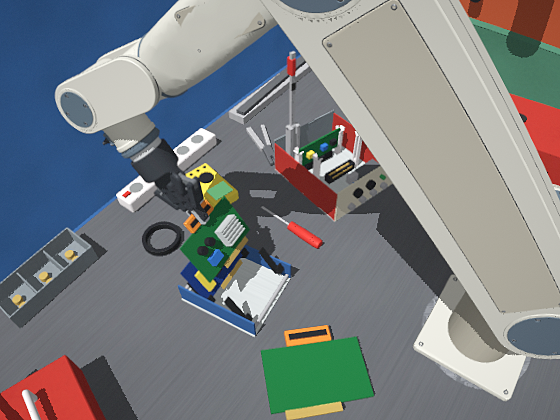

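Call:
arm_command:
  translation:
    - [-0.25,-0.31,-0.03]
    - [-0.25,-0.31,-0.03]
    - [-0.25,-0.31,-0.03]
    - [-0.25,-0.31,-0.03]
    - [-0.25,-0.31,-0.03]
    - [-0.25,-0.31,-0.03]
    - [-0.25,-0.31,-0.03]
    - [-0.25,-0.31,-0.03]
    - [-0.25,-0.31,-0.03]
  turn:
    - [0,0,-0.77]
    - [0,0,-0.77]
    - [0,0,-0.77]
    - [0,0,-0.77]
    - [0,0,-0.77]
    - [0,0,-0.77]
    - [0,0,-0.77]
    - [0,0,-0.77]
    - [0,0,-0.77]
  fingers: [1,1,1,1,1,1,1,1,1]

```text
time: 10.55
eef_pos: [0.5173, 0.199, 0.3067]
tcp_rot: [-90.2, 0.0, 7.1]
force: [0.7, 1.7, -3.4]
finger_gap: 0.0089
```

Run:
```python
from h import *
psi=np.degrees(np.load('unit.npy')[2])
o=uw([-10,0,165]); T1=tcp_for_grasp(o+[0,0,.109],Adown(psi))
plan(cur(),T1,.75)
```

```text
20 rows tr [0.013, 0.087, -0.715] tu [0.002, 0.229, 0.0] err mm [-0.  -0.  -0.3]
```

Call:
arm_command:
  translation:
    - [0.01,0.07,-0.715]
    - [0.01,0.07,-0.715]
    - [0.01,0.07,-0.715]
    - [0.01,0.07,-0.715]
    - [0.01,0.07,-0.715]
    - [0.01,0.07,-0.715]
    - [0.01,0.07,-0.715]
    - [0.01,0.07,-0.715]
    - [0.01,0.07,-0.715]
    - [0.01,0.07,-0.715]
    - [0.01,0.07,-0.715]
    - [0.01,0.07,-0.715]
    - [0.01,0.07,-0.715]
    - [0.01,0.07,-0.715]
    - [0.01,0.07,-0.715]
    - [0.01,0.07,-0.715]
    - [0.01,0.07,-0.715]
    - [0.01,0.07,-0.715]
    - [0.01,0.07,-0.715]
    - [0.01,0.07,-0.715]
  turn:
    - [0,0.229,0]
    - [0,0.229,0]
    - [0,0.229,0]
    - [0,0.229,0]
    - [0,0.229,0]
    - [0,0.229,0]
    - [0,0.229,0]
    - [0,0.229,0]
    - [0,0.229,0]
    - [0,0.229,0]
    - [0,0.229,0]
    - [0,0.229,0]
    - [0,0.229,0]
    - [0,0.229,0]
    - [0,0.229,0]
    - [0,0.229,0]
    - [0,0.229,0]
    - [0,0.229,0]
    - [0,0.229,0]
    - [0,0.229,0]
  fingers: [1,1,1,1,1,1,1,1,1,1,1,1,1,1,1,1,1,1,1,1]

```text
time: 12.22
eef_pos: [0.495, -0.2274, 0.2654]
tcp_rot: [-90.2, 0.2, -15.8]
force: [-0.0, 0.4, -2.4]
finger_gap: 0.0088
```

Call:
arm_command:
  translation:
    - [0,0,0]
    - [0,0,0]
    - [0,0,0]
  turn:
    - [0,0,0]
    - [0,0,0]
    - [0,0,0]
  fingers: [1,1,1]

```text
time: 12.47
eef_pos: [0.4955, -0.2262, 0.2653]
tcp_rot: [-90.2, 0.1, -15.8]
force: [0.4, 0.4, -2.3]
finger_gap: 0.0088
```

```bash
python3 look.py 7 wrist scene side
```

```text
12.5667 [ 0.49576833 -0.22579291  0.26542753] [-90.22523507   0.11555237 -15.72237654] [-0.51658293  0.64602192 -2.22299577] 0.008959170658865508
```

View pics/wrist7.png

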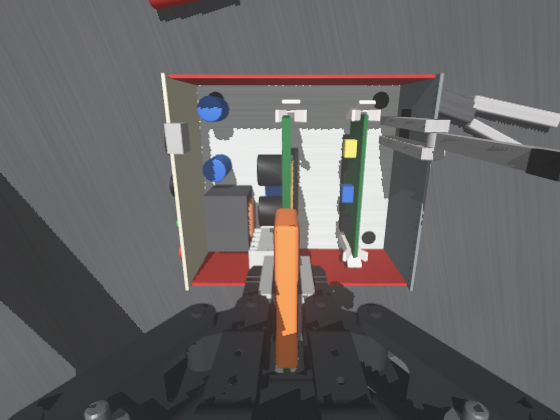

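View pics/side7.png

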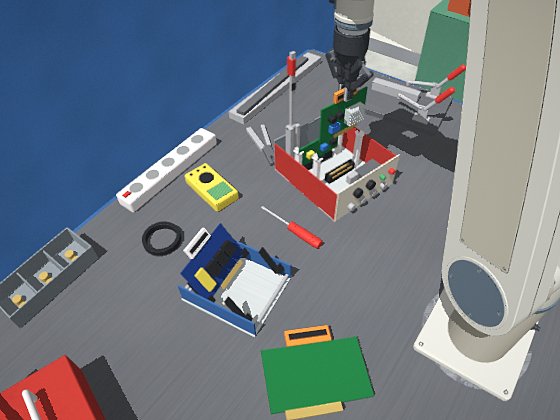

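View pics/scene7.png

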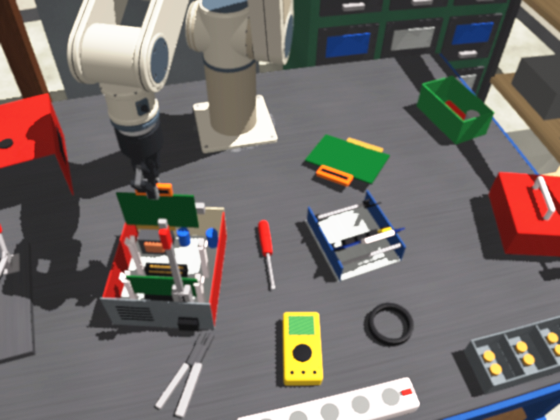

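```bash
cat > ov7.py <<'E'
from h import *; import pickle
def cardpose(T,dz=.109,dy=0,dx=0):
    A=T[:3,:3]; Ac=np.c_[A[:,0],A[:,2],-A[:,1]]; g=T[:3,3]-A[:,1]*PZ
    return Ac, g-Ac@np.array([dx,dy,dz])
def draw(name,box,k,out,A,t):
    im,d,p=pickle.load(open(name+'.pkl','rb')); x0,y0,x1,y1=box
    v=cv2.resize(im[y0:y1,x0:x1],None,fx=k,fy=k,interpolation=cv2.INTER_CUBIC)
    def lw(P,col,cl=True):
        q=(w2pix(p,np.array(P))+.5-[x0,y0])*k-.5; cv2.polylines(v,[q.astype(int)],cl,col,1)
    ln=lambda P,col,cl=True:lw([uw(z) for z in P],col,cl)
    lc=lambda P,col:lw([A@np.array(z)/1000+t for z in P],col)
    for x in(-2,2): lc([(x,-75,0),(x,75,0),(x,75,95),(x,-75,95)],(0,255,255))
    for x in(-2,2): lc([(x,-55,0),(x,25,0),(x,25,-12),(x,-55,-12)],(0,255,255))
    for x in(-5,5): lc([(x,-35,95),(x,35,95),(x,35,121),(x,-35,121)],(255,0,255))
    ln([(-125,-110,107),(-125,110,107)],(255,255,0),0); ln([(125,-110,107),(125,110,107)],(255,255,0),0)
    for s in(-75,75):
        for X in(-10,62): ln([(X-9,s,123),(X+9,s,123)],(255,0,255),0)
    ln([(60,-75,96),(64,-75,96),(64,75,96),(60,75,96)],(0,128,255))
    cv2.imwrite(out,v)
if __name__=='__main__':
    T=cur(); A,t=cardpose(T); print(t)
    draw('wrist7',(150,60,460,310),2.5,'pics/o7w.png',A,t)
    draw('side7',(260,40,410,230),3.1,'pics/o7d.png',A,t)
    draw('scene7',(95,170,235,340),3.5,'pics/o7s.png',A,t)
E
python3 ov7.py
```

```text
[ 0.4955731  -0.22607112  0.17511381]
```

View pics/o7w.png

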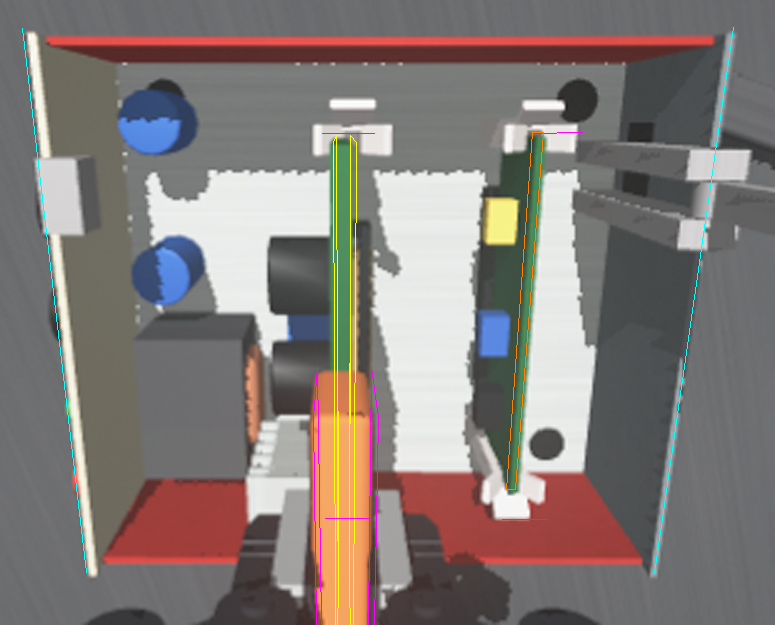

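View pics/o7d.png

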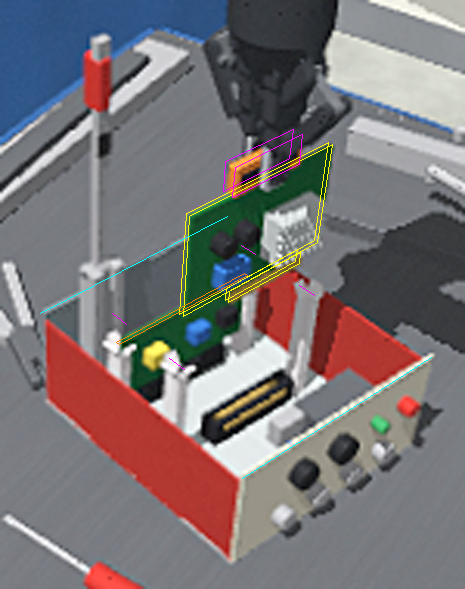

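View pics/o7s.png

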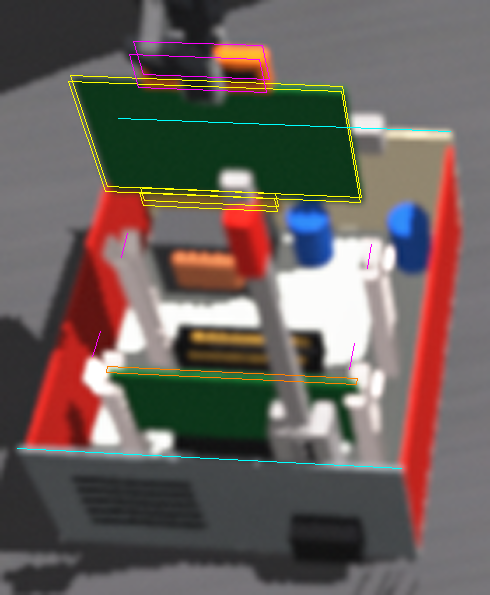

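Run:
```python
from h import *; import pickle
im,d,p=pickle.load(open('wrist7.pkl','rb'))
a=cv2.resize(im[100:135,265:385],None,fx=6.5,fy=6.5,interpolation=cv2.INTER_NEAREST)
b=cv2.resize(im[235:270,265:385],None,fx=6.5,fy=6.5,interpolation=cv2.INTER_NEAREST)
cv2.imwrite('pics/z7.png',np.vstack([a,b]))
print(w2pix(p,np.array([uw(q) for q in [(-19,75,123),(-1,75,123),(60,75,96),(64,75,96),(60,-75,96),(64,-75,96)]])).round(1))
for y in (80,150,200,240,280):
    print(y,[tuple(im[y,x]) for x in ()], np.where((im[y,:,0]>150)&(im[y,:,1]>170)&(im[y,:,2]>170))[0][:6])
```

```text
[[278.9 113. ]
 [299.6 113. ]
 [362.7 112.5]
 [367.  112.5]
 [352.3 255.5]
 [356.  255.5]]
80 [] [161 162 163 164 165]
150 [] [168 169 170 171 172 173]
200 [] [175 176 177 178 255 256]
240 [] [180 181 182 183 252 253]
280 [] [184 185 186 187]
```

View pics/z7.png

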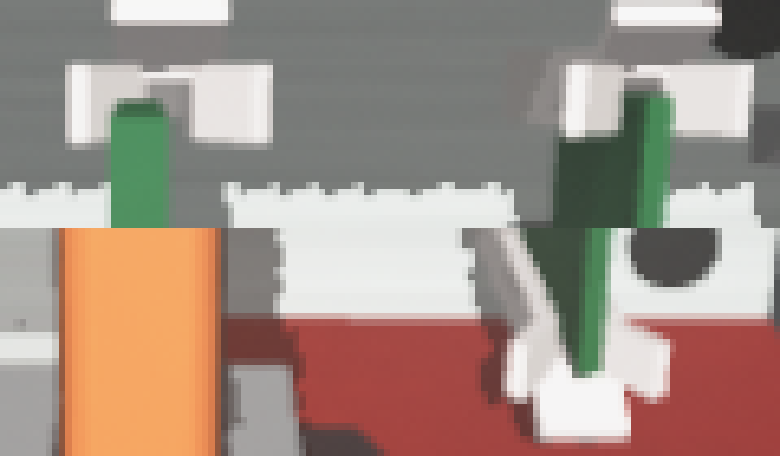

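Run:
```python
from ov7 import *
im,d,p=pickle.load(open('wrist7.pkl','rb'))
A,t=cardpose(cur())
for y in (35,25,15): print(y,w2pix(p,np.array([A@np.array([x,y,z])/1000+t for x,z in((-5,121),(5,121),(-5,96),(5,96))])).round(1).tolist())
for y in (75,50): print(y,w2pix(p,np.array([A@np.array([x,y,95])/1000+t for x in(-2,2)])).round(1).tolist())
b=cv2.resize(im[205:265,255:325],None,fx=8,fy=8,interpolation=cv2.INTER_NEAREST); cv2.imwrite('pics/z7b.png',b)
hs=cv2.cvtColor(im,cv2.COLOR_BGR2HSV)
for r in (120,130,145,160): 
    m=np.where((hs[r,:,0]>45)&(hs[r,:,0]<75)&(hs[r,:,1]>90)&(hs[r,:,2]>110))[0]; m=m[(m>270)&(m<310)]; print(r,m.min(),m.max(),d[r,287])
for r in (215,235,255):
    m=np.where((hs[r,:,0]<18)&(hs[r,:,1]>120)&(hs[r,:,2]>180))[0]; m=m[(m>265)&(m<310)]; print(r,m.min(),m.max(),d[r,287])
print(p['cx'], manip.camera_params('wrist')['pose'][:3,3]-cur()[:3,3], (cur()[:3,:3].T@(p['pose'][:3,3]-cur()[:3,3])).round(4), (cur()[:3,:3].T@p['pose'][:3,:3]).round(4).tolist())
```

```text
35 [[274.9, 226.8], [300.9, 226.8], [276.8, 207.5], [298.5, 207.5]]
25 [[275.2, 250.6], [300.6, 250.6], [277.0, 227.8], [298.3, 227.8]]
15 [[275.5, 273.2], [300.3, 273.2], [277.3, 247.3], [298.1, 247.2]]
75 [[283.0, 116.6], [292.4, 116.6]]
50 [[283.2, 174.9], [292.2, 174.9]]
120 282 290 0.1346643
130 282 289 0.13513935
145 283 289 0.13828312
160 282 289 0.13922787
215 276 295 0.13413708
235 275 297 0.12324369
255 275 297 0.12629773
286.1632755339411 [0.0212352  0.07608898 0.1430119 ] [-0.0005 -0.1433  0.0778] [[1.0, -0.0007, -0.0015], [0.0012, -0.3076, 0.9515], [-0.0011, -0.9515, -0.3076]]
```

View pics/z7b.png

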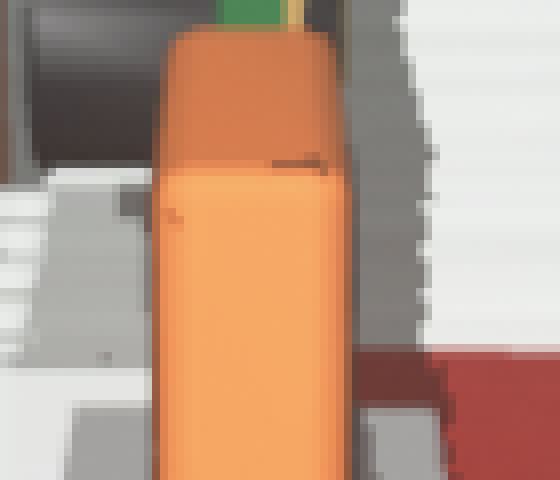

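Run:
```python
from ov7 import *
u=np.load('unit.npy'); np.save('unit_orig.npy',u)
s=uw([1.3,-1.1,0]); np.save('unit.npy',[s[0],s[1],u[2]])
T=cur(); A,t=cardpose(T); 
print(((np.linalg.inv(U())@np.r_[t,1])[:3]*1000).round(2), np.degrees(u[2]))
T1=T.copy(); T1[:3,:3]=Adown(np.degrees(u[2])); T1=tcp_for_grasp(uw([-10,0,128])+[0,0,.109],T1[:3,:3]); plan(T,T1,.4)
```

```text
[-12.97   1.34 175.11] -15.754834564814152
4 rows tr [0.024, 0.393, -0.013] tu [0.012, 0.002, -0.005] err mm [ 0.  0. -0.]
```

Call:
arm_command:
  translation:
    - [0.025,0.39,-0.012]
    - [0.025,0.39,-0.012]
    - [0.025,0.39,-0.012]
    - [0.025,0.39,-0.012]
    - [0,0,0]
    - [0,0,0]
  turn:
    - [0.012,0,0]
    - [0.012,0,0]
    - [0.012,0,0]
    - [0.012,0,0]
    - [0,0,0]
    - [0,0,0]
  fingers: [1,1,1,1,1,1]

```text
time: 13.12
eef_pos: [0.4974, -0.2286, 0.217]
tcp_rot: [-90.0, 0.3, -15.8]
force: [-0.7, 0.1, -1.7]
finger_gap: 0.0088
```

```bash
cat > chk.py <<'E'
from ov7 import *
st=manip.read_state();T=cur(st); A,t=cardpose(T)
print(round(st['time'],2),'card in unit',((np.linalg.inv(U())@np.r_[t,1])[:3]*1000).round(2),'F unit',(U()[:3,:3].T@st['force']).round(1),'M',(U()[:3,:3].T@st['moment']).round(2),st['tcp_rot'].round(2))
E
python3 chk.py;python3 look.py 8 wrist side
python3 - <<'E'
from ov7 import *
A,t=cardpose(cur())
draw('wrist8',(150,60,460,310),2.5,'pics/o8w.png',A,t)
draw('side8',(280,70,390,210),4.2,'pics/o8d.png',A,t)
E
```

```text
13.12 card in unit [-10.96  -0.55 126.73] F unit [-0.7 -0.1 -1.7] M [ 0.04 -0.04  0.  ] [-89.97   0.27 -15.78]
13.1667 [ 0.4979199  -0.22886526  0.21789517] [-89.99127068   0.17103809 -15.77989042] [ 0.76827343 -0.47246051 -2.4774307 ] 0.009255832395479927
```

View pics/o8w.png

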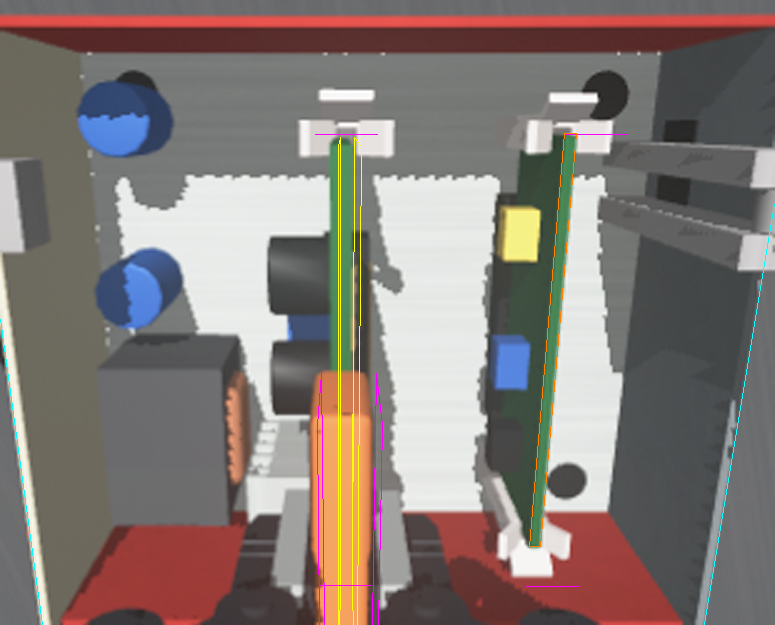

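View pics/o8d.png

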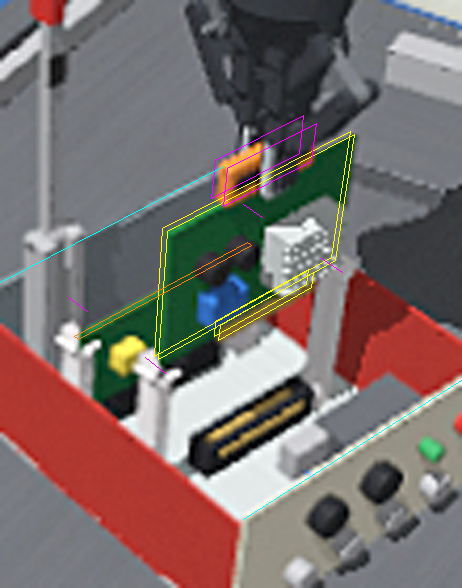

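Call:
arm_command:
  translation:
    - [0.03,0.1,0]
    - [0,0.1,0]
    - [0,0.1,0]
    - [0,0.1,0]
    - [0,0,0]
  turn:
    - [0,0,0]
    - [0,0,0]
    - [0,0,0]
    - [0,0,0]
    - [0,0,0]
  fingers: [1,1,1,1,1]

```text
time: 13.63
eef_pos: [0.4985, -0.229, 0.2058]
tcp_rot: [-90.0, 0.2, -15.8]
force: [-0.1, 0.2, -3.2]
finger_gap: 0.0086
```

```bash
python3 chk.py
```

```text
13.63 card in unit [ -9.62  -0.63 115.55] F unit [-0.1  0.2 -3.2] M [-0.   -0.   -0.06] [-89.99   0.16 -15.78]
```

No contact; continue a little into the straight channel.

Call:
arm_command:
  translation:
    - [0,0.1,0.01]
    - [0,0.1,0]
    - [0,0.1,0]
    - [0,0.1,0]
    - [0,0,0]
  turn:
    - [0,0,0]
    - [0,0,0]
    - [0,0,0]
    - [0,0,0]
    - [0,0,0]
  fingers: [1,1,1,1,1]

```text
time: 14.05
eef_pos: [0.4986, -0.2286, 0.1937]
tcp_rot: [-90.0, 0.2, -15.8]
force: [0.3, -1.3, -2.2]
finger_gap: 0.0088
```

```bash
python3 chk.py
```

```text
14.05 card in unit [ -9.66  -0.29 103.42] F unit [ 0.7 -1.1 -2.2] M [ 0.    0.05 -0.03] [-89.99   0.17 -15.78]
```

Call:
arm_command:
  translation:
    - [0,0.15,0]
    - [0,0.2,0]
    - [0,0.2,0]
    - [0,0.2,0]
    - [0,0.2,0]
    - [0,0.2,0]
    - [0,0.1,0]
    - [0,0,0]
  turn:
    - [0,0,0]
    - [0,0,0]
    - [0,0,0]
    - [0,0,0]
    - [0,0,0]
    - [0,0,0]
    - [0,0,0]
    - [0,0,0]
  fingers: [1,1,1,1,1,1,1,1]

```text
time: 14.72
eef_pos: [0.4983, -0.2286, 0.1559]
tcp_rot: [-90.0, 0.2, -15.8]
force: [-0.2, -0.6, -2.2]
finger_gap: 0.0088
```

```bash
python3 chk.py; python3 look.py 9 side scene
python3 - <<'E'
from ov7 import *
a=cv2.imread('pics/scene9.png');b=cv2.imread('pics/side9.png')
cv2.imwrite('pics/c9.png',np.hstack([cv2.resize(a[170:340,95:235],(420,510)),cv2.resize(b[80:220,280:400],(380,443))[:443] if 0 else cv2.resize(b[80:220,280:385],(380,510))]))
E
```

```text
14.72 card in unit [-9.94 -0.3  65.64] F unit [-0.  -0.6 -2.2] M [ 0.   -0.02 -0.  ] [-89.98   0.2  -15.78]
14.7667 [ 0.49866979 -0.22868902  0.156481  ] [-89.99122946   0.15820111 -15.77528066] [ 1.09329001 -0.20669957 -2.44660963] 0.008807578432138096
```

View pics/c9.png

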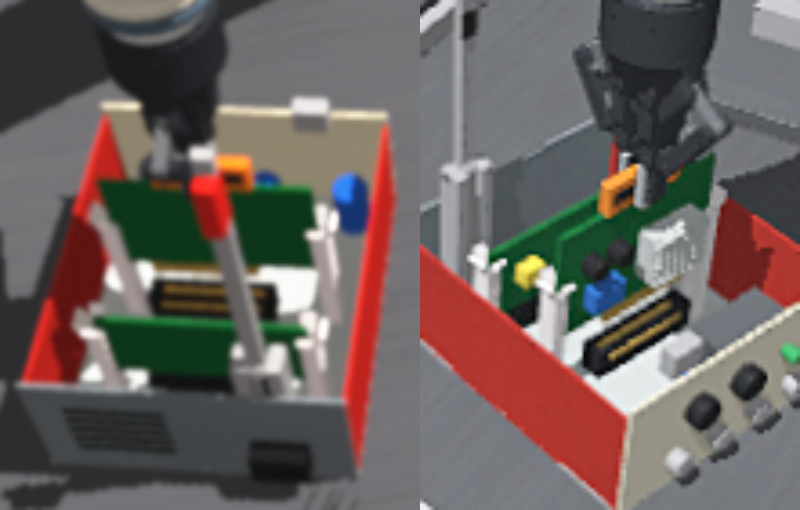

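Call:
arm_command:
  translation:
    - [0,0.15,0]
    - [0,0.15,0]
    - [0,0.15,0]
    - [0,0.1,0]
    - [0,0.1,0]
    - [0,0.1,0]
    - [0,0.1,0]
    - [0,0,0]
  turn:
    - [0,0,0]
    - [0,0,0]
    - [0,0,0]
    - [0,0,0]
    - [0,0,0]
    - [0,0,0]
    - [0,0,0]
    - [0,0,0]
  fingers: [1,1,1,1,1,1,1,1]

```text
time: 15.48
eef_pos: [0.4985, -0.2287, 0.1308]
tcp_rot: [-90.0, 0.2, -15.8]
force: [0.1, -0.0, -2.2]
finger_gap: 0.009
```

```bash
python3 chk.py
```

```text
15.48 card in unit [-9.67 -0.33 40.51] F unit [ 0.1 -0.  -2.2] M [ 0.02  0.01 -0.02] [-89.99   0.16 -15.78]
```

Call:
arm_command:
  translation:
    - [0,0.07,0]
    - [0,0.07,0]
    - [0,0.07,0]
    - [0,0.07,0]
    - [0,0,0]
    - [0,0,0]
  turn:
    - [0,0,0]
    - [0,0,0]
    - [0,0,0]
    - [0,0,0]
    - [0,0,0]
    - [0,0,0]
  fingers: [1,1,1,1,1,1]

```text
time: 15.98
eef_pos: [0.4991, -0.229, 0.1237]
tcp_rot: [-90.0, 0.1, -15.8]
force: [-2.0, 0.3, 4.9]
finger_gap: 0.0084
```

```bash
python3 chk.py
```

```text
15.98 card in unit [-8.84 -0.53 33.42] F unit [-2.  -0.3  4.9] M [ 0.02  0.41 -0.06] [-9.001e+01  6.000e-02 -1.578e+01]
```

Call:
arm_command:
  translation:
    - [-0.02,0.07,0]
    - [0,0.07,0]
    - [0,0.07,0]
    - [0,0,0]
    - [0,0,0]
  turn:
    - [0,0,0]
    - [0,0,0]
    - [0,0,0]
    - [0,0,0]
    - [0,0,0]
  fingers: [1,1,1,1,1]

```text
time: 16.4
eef_pos: [0.5002, -0.2296, 0.122]
tcp_rot: [-90.0, -0.2, -15.8]
force: [-10.4, 5.9, 47.7]
finger_gap: 0.0087
```

```bash
python3 chk.py
```

```text
16.4 card in unit [-7.32 -0.84 31.73] F unit [-11.6   2.9  47.7] M [ 0.45  2.67 -0.12] [-90.05  -0.17 -15.78]
```

```bash
python3 - <<'E'
from h import *
c=np.load('card.npz');A=c['A'];t=c['t']
T=mk([0.48370807,0.20231975,0.10593796],R.from_euler('xyz',[-90.215,34.65,7.016],degrees=True).as_matrix())
g=T[:3,3]-T[:3,1]*PZ; print((A.T@(g-t)*1000).round(2))
E
python3 look.py 10 side scene wrist
python3 - <<'E'
from ov7 import *
uA=U()[:3,:3]; uo=uw([-10,0,30])
draw('side10',(280,80,400,220),4.2,'pics/o10d.png',uA,uo)
draw('scene10',(95,170,235,340),3.5,'pics/o10s.png',uA,uo)
E
```

```text
[  1.21  -0.17 110.41]
16.5 [ 0.50016417 -0.22955721  0.12200882] [-90.05205632  -0.16879017 -15.77986986] [-10.05218219   4.65537222  47.34704144] 0.0088441064256756
```

View pics/o10d.png

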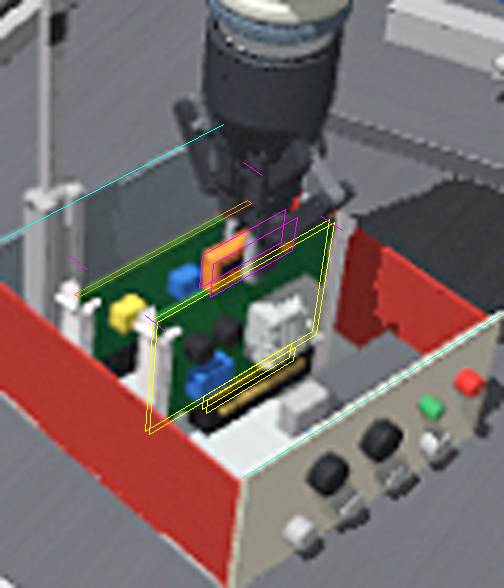

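View pics/o10s.png

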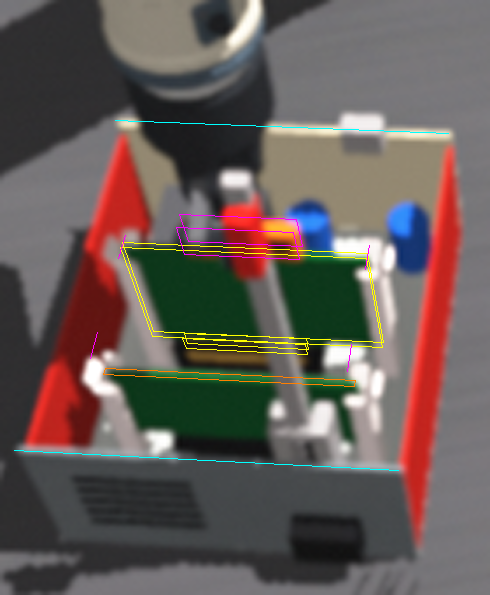

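View pics/wrist10.png

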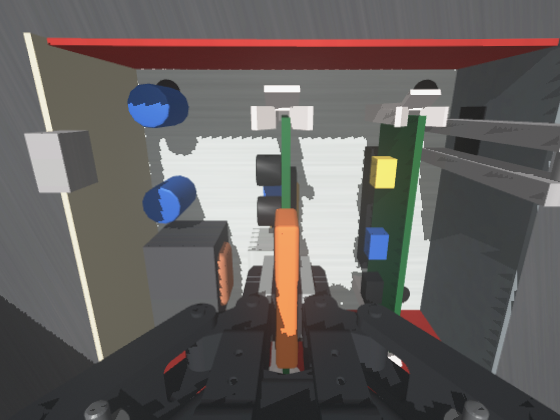

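Run:
```python
from ov7 import *
im,d,p=pickle.load(open('wrist10.pkl','rb')); C=cloud(p,d); Ti=np.linalg.inv(U())
C=(C.reshape(-1,3)@Ti[:3,:3].T+Ti[:3,3]).reshape(420,560,3)*1000
for r in (125,135,150,170,190): print(r,C[r,284:291].round(1)[:, [0,2]].tolist()[::2])
for r in (130,160,200,240):
    hs=cv2.cvtColor(im,cv2.COLOR_BGR2HSV)
    m=[c for c in range(375,430) if 45<hs[r,c,0]<75 and hs[r,c,1]>90 and hs[r,c,2]>70 ]
    print(r,np.median(C[r,m],0).round(1), C[r,m][:,2].max().round(1))
# guide tops
print('guide',C[110:128,255:312].reshape(-1,3)[np.argsort(C[110:128,255:312,2].ravel())[-20:]].mean(0).round(1))
print('guide2',C[108:122,396:445].reshape(-1,3)[np.argsort(C[108:122,396:445,2].ravel())[-20:]].mean(0).round(1))
```

```text
125 [[-9.0, 124.9], [-8.2, 124.3], [-7.3, 125.5], [-6.4, 124.2]]
135 [[-9.0, 124.1], [-8.2, 125.1], [-7.3, 125.0], [-6.4, 124.0]]
150 [[-9.0, 125.2], [-8.2, 125.7], [-7.3, 125.7], [-6.4, 125.5]]
170 [[-9.1, 125.7], [-8.2, 123.9], [-7.3, 125.6], [-6.3, 124.2]]
190 [[-9.1, 126.4], [-8.2, 125.2], [-7.2, 124.7], [-6.3, 125.8]]
130 [61.4 67.3 96.9] 98.9
160 [62.  51.6 96.1] 97.1
200 [61.6 29.5 97.2] 97.6
240 [61.5  5.1 96.7] 97.3
guide [ -8.4  74.2 174.9]
guide2 [ 52.   74.7 122.7]
```

Call:
arm_command:
  translation:
    - [-0.03,-0.06,0]
    - [-0.03,-0.06,0]
    - [0,0,0]
    - [0,0,0]
  turn:
    - [0,0,0]
    - [0,0,0]
    - [0,0,0]
    - [0,0,0]
  fingers: [1,1,1,1]

```text
time: 16.88
eef_pos: [0.4983, -0.2291, 0.1224]
tcp_rot: [-90.0, -0.2, -15.8]
force: [-1.5, -0.3, 16.5]
finger_gap: 0.0091
```

```bash
python3 chk.py
```

```text
16.88 card in unit [-9.27 -0.85 32.08] F unit [-1.4 -0.7 16.5] M [ 0.12  0.32 -0.02] [-90.04  -0.15 -15.79]
```

Good: lateral force gone, still pressed down 16 N. Release and rise.

Call:
arm_command:
  translation:
    - [0,0,0]
    - [0,0,0]
    - [0,0,0]
    - [0,0,0]
    - [0,0,0]
    - [0,-0.3,0]
    - [0,-0.6,0]
    - [0,-0.8,0]
    - [0,-0.8,0]
    - [0,-0.8,0]
    - [0,-0.8,0]
    - [0,0,0]
  turn:
    - [0,0,0]
    - [0,0,0]
    - [0,0,0]
    - [0,0,0]
    - [0,0,0]
    - [0,0,0]
    - [0,0,0]
    - [0,0,0]
    - [0,0,0]
    - [0,0,0]
    - [0,0,0]
    - [0,0,0]
  fingers: [0.3,0.3,0.3,0.3,0.3,0.3,0.3,0.3,0.3,0.3,0.3,0.3]

```text
time: 17.88
eef_pos: [0.4992, -0.2294, 0.2488]
tcp_rot: [-90.1, -0.4, -15.8]
force: [1.4, -0.8, 0.5]
finger_gap: 0.0297
```

```bash
python3 look.py 11 wrist side
python3 - <<'E'
from ov7 import *
im,d,p=pickle.load(open('wrist11.pkl','rb')); C=cloud(p,d); Ti=np.linalg.inv(U())
C=(C.reshape(-1,3)@Ti[:3,:3].T+Ti[:3,3]).reshape(420,560,3)*1000
hs=cv2.cvtColor(im,cv2.COLOR_BGR2HSV)
g=(hs[...,0]>45)&(hs[...,0]<75)&(hs[...,1]>90)&(hs[...,2]>70)
for lo,hi in((-16,-4),(55,68)):
    m=g&(C[...,0]>lo)&(C[...,0]<hi)&(C[...,2]>90); print(m.sum(),np.median(C[m],0).round(1),np.percentile(C[m][:,1],[1,99]).round(1),np.percentile(C[m][:,2],[10,50,90]).round(1))
T=cur(); print(T[:3,3])
E
```

```text
17.9333 [ 0.49827769 -0.22893046  0.24658126] [-90.06081201  -0.22295872 -15.77465237] [-0.75517144  0.66276874 -0.82200469] 0.0298121048650551
246 [-10.4  49.9 125.7] [-64.4  76. ] [124.8 125.7 126.5]
490 [61.4 10.7 96.5] [-72.5  73.3] [95.7 96.5 97.4]
[ 0.4972238  -0.22842062  0.24479559]
```

View pics/wrist11.png

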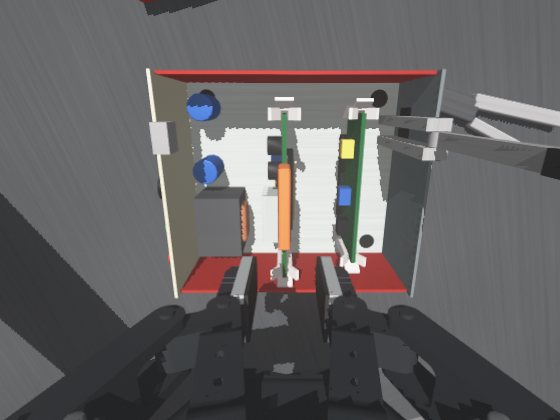

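View pics/side11.png

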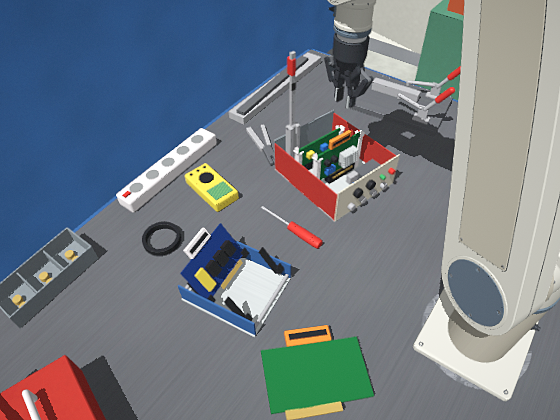

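Call:
arm_command:
  translation:
    - [0,-0.3,0]
    - [0,-0.3,0]
    - [0,-0.3,0]
    - [0,-0.3,0]
    - [0,-0.3,0]
    - [0,-0.3,0]
    - [0,-0.3,0]
    - [0,-0.3,0]
    - [0,-0.3,0]
    - [0,-0.3,0]
    - [0,-0.3,0]
    - [0,-0.3,0]
    - [0,-0.3,0]
    - [0,-0.3,0]
    - [0,-0.3,0]
    - [0,0,0]
    - [0,0,0]
    - [0,0,0]
    - [0,0,0]
  turn:
    - [0,1,0]
    - [0,1,0]
    - [0,1,0]
    - [0,1,0]
    - [0,1,0]
    - [0,1,0]
    - [0,1,0]
    - [0,1,0]
    - [0,1,0]
    - [0,1,0]
    - [0,1,0]
    - [0,1,0]
    - [0,1,0]
    - [0,1,0]
    - [0,1,0]
    - [0,1,0]
    - [0,1,0]
    - [0,1,0]
    - [0,0,0]
  fingers: [0,0,0,0,0,0,0,0,0,0,0,0,0,0,0,0,0,0,0]
  newtons: 25

```text
time: 19.57
eef_pos: [0.4964, -0.228, 0.377]
tcp_rot: [-90.3, 0.0, -106.0]
force: [-0.1, -0.7, -0.4]
finger_gap: 0.0427
```

```bash
python3 look.py 12 wrist
python3 - <<'E'
from h import *
T=cur(); print(T[:3,3])
T1=mk([.643,-.2122,.375],Adown(-105.75)); plan(T,T1,.8)
E
```

```text
19.5667 [ 0.49643588 -0.2280049   0.37701506] [-9.02501183e+01  2.32722039e-02 -1.05951957e+02] [-0.12754307 -0.7314469  -0.40825752] 0.042667317725815467
[ 0.49649632 -0.22805185  0.3771564 ]
6 rows tr [-0.305, 0.01, 0.76] tu [0.008, 0.002, -0.001] err mm [ 0. -0.  0.]
```

View pics/wrist12.png

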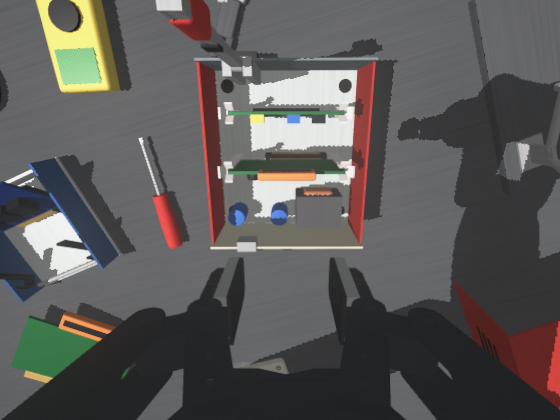

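Call:
arm_command:
  translation:
    - [-0.305,0,0.76]
    - [-0.305,0,0.76]
    - [-0.305,0,0.76]
    - [-0.305,0,0.76]
    - [-0.305,0,0.76]
    - [-0.305,0,0.76]
    - [0,0,0]
    - [0,0,0]
  turn:
    - [0,0,0]
    - [0,0,0]
    - [0,0,0]
    - [0,0,0]
    - [0,0,0]
    - [0,0,0]
    - [0,0,0]
    - [0,0,0]
  fingers: [0,0,0,0,0,0,0,0]

```text
time: 20.28
eef_pos: [0.6439, -0.2122, 0.3764]
tcp_rot: [-90.2, 0.0, -105.6]
force: [-1.2, -0.5, 0.1]
finger_gap: 0.0425
```

```bash
python3 look.py 13 wrist
python3 - <<'E'
from h import *
T=cur(); print(T[:3,3])
T1=mk([.6442,-.2125,.2905],Adown(-105.75)); plan(T,T1,.6)
E
```

```text
20.2833 [ 0.6438905  -0.21220489  0.37640245] [-9.02483380e+01  1.49090455e-03 -1.05587706e+02] [-1.16297142 -0.45886637  0.08039611] 0.042478589655979344
[ 0.64311045 -0.21241429  0.37679126]
5 rows tr [-0.001, 0.575, 0.009] tu [0.01, 0.004, 0.0] err mm [ 0.  -0.1  0. ]
```

View pics/wrist13.png

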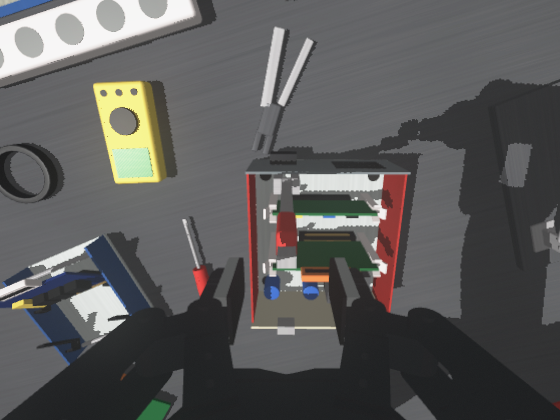

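Call:
arm_command:
  translation:
    - [0,0.575,0]
    - [0,0.575,0]
    - [0,0.575,0]
    - [0,0.575,0]
    - [0,0.575,0]
    - [0,0,0]
    - [0,0,0]
    - [0,0,0]
    - [0,0,0]
    - [0,0,0]
    - [0,0,0]
  turn:
    - [0,0,0]
    - [0,0,0]
    - [0,0,0]
    - [0,0,0]
    - [0,0,0]
    - [0,0,0]
    - [0,0,0]
    - [0,0,0]
    - [0,0,0]
    - [0,0,0]
    - [0,0,0]
  fingers: [0,0,0,0,0,0,1,1,1,1,1]
  newtons: 25

```text
time: 21.25
eef_pos: [0.6439, -0.2123, 0.2935]
tcp_rot: [-90.0, 0.0, -105.8]
force: [-0.2, 3.6, 4.3]
finger_gap: 0.0139
```

Run:
```python
from h import *
st=manip.read_state();T=cur(st); A=T[:3,:3]
g=T[:3,3]-A[:,1]*PZ
gu=(np.linalg.inv(U())@np.r_[g,1])[:3]*1000; print('grasp in unit',gu,st['force'],st['finger_gap'])
v=gu-[115,55,132]; th0=np.arctan2(v[2],-v[0]); r=np.hypot(v[0],v[2]); print(th0,r)
ths=np.linspace(th0,0.03,24); prev=g
for th in ths[1:]:
    q=uw([115-r*np.cos(th),gu[1],132+r*np.sin(th)]); dl=A.T@(q-prev)/.03; prev=q
    print('[%.2f, %.2f, %.2f],'%tuple(dl),end=' ')
```

```text
grasp in unit [126.06934137  54.84513932 312.20817718] [-0.16468726  3.57684124  4.32184364] 0.01385328751986955
1.6321445474126575 180.54782590540933
[0.00, -0.01, -0.42], [0.00, 0.02, -0.42], [0.00, 0.05, -0.42], [0.00, 0.08, -0.41], [0.00, 0.10, -0.41], [0.00, 0.13, -0.40], [0.00, 0.16, -0.39], [0.00, 0.19, -0.38], [0.00, 0.21, -0.36], [0.00, 0.24, -0.35], [0.00, 0.26, -0.33], [0.00, 0.28, -0.31], [0.00, 0.30, -0.29], [0.00, 0.32, -0.27], [0.00, 0.34, -0.24], [0.00, 0.36, -0.22], [0.00, 0.37, -0.19], [0.00, 0.38, -0.17], [0.00, 0.39, -0.14], [0.00, 0.40, -0.11], [0.00, 0.41, -0.09], [0.00, 0.42, -0.06], [0.00, 0.42, -0.03],
```

Call:
arm_command:
  translation:
    - [0,-0.01,-0.42]
    - [0,0.02,-0.42]
    - [0,0.05,-0.42]
    - [0,0.08,-0.41]
    - [0,0.1,-0.41]
    - [0,0.13,-0.4]
    - [0,0.16,-0.39]
    - [0,0.19,-0.38]
    - [0,0.21,-0.36]
    - [0,0.24,-0.35]
    - [0,0.26,-0.33]
  turn:
    - [0,0,0]
    - [0,0,0]
    - [0,0,0]
    - [0,0,0]
    - [0,0,0]
    - [0,0,0]
    - [0,0,0]
    - [0,0,0]
    - [0,0,0]
    - [0,0,0]
    - [0,0,0]
  fingers: [1,1,1,1,1,1,1,1,1,1,1]

```text
time: 22.17
eef_pos: [0.5206, -0.1774, 0.2505]
tcp_rot: [-89.8, 0.0, -105.8]
force: [3.8, 4.0, -0.0]
finger_gap: 0.0136
```

Call:
arm_command:
  translation:
    - [0,0.28,-0.31]
    - [0,0.3,-0.29]
    - [0,0.32,-0.27]
    - [0,0.34,-0.24]
    - [0,0.36,-0.22]
    - [0,0.37,-0.19]
    - [0,0.38,-0.17]
    - [0,0.39,-0.14]
    - [0,0.4,-0.11]
    - [0,0.3,-0.07]
    - [0,0,0]
  turn:
    - [0,0,0]
    - [0,0,0]
    - [0,0,0]
    - [0,0,0]
    - [0,0,0]
    - [0,0,0]
    - [0,0,0]
    - [0,0,0]
    - [0,0,0]
    - [0,0,0]
    - [0,0,0]
  fingers: [1,1,1,1,1,1,1,1,1,1,1]

```text
time: 23.08
eef_pos: [0.4617, -0.1607, 0.1454]
tcp_rot: [-90.0, 0.0, -105.8]
force: [1.9, 5.4, -1.8]
finger_gap: 0.0136
```

```bash
cat > gb.py <<'E'
from h import *
st=manip.read_state();T=cur(st); A=T[:3,:3]
g=T[:3,3]-A[:,1]*PZ
gu=(np.linalg.inv(U())@np.r_[g,1])[:3]*1000; v=gu-[115,55,132]
print('grasp in unit',gu.round(1),'F',(U()[:3,:3].T@st['force']).round(1),st['finger_gap'],'th',np.arctan2(v[2],-v[0])-.0225,np.hypot(v[0],v[2]))
E
python3 gb.py
```

```text
grasp in unit [-63.3  55.  164.1] F [ 0.4  5.7 -1.8] 0.01362399069374079 th 0.15576335985281725 181.21776663875823
```

Call:
arm_command:
  translation:
    - [0,0.25,-0.03]
    - [0,0.25,-0.02]
    - [0,0.2,-0.01]
    - [0,0.15,0]
    - [0,0.1,0]
    - [0,0,0]
  turn:
    - [0,0,0]
    - [0,0,0]
    - [0,0,0]
    - [0,0,0]
    - [0,0,0]
    - [0,0,0]
  fingers: [1,1,1,1,1,1]

```text
time: 23.58
eef_pos: [0.4591, -0.16, 0.1174]
tcp_rot: [-90.2, 0.0, -105.8]
force: [-0.2, 6.7, 0.1]
finger_gap: 0.0133
```

```bash
python3 gb.py
```

```text
grasp in unit [-66.   55.1 136.1] F [-2.   6.4  0.1] 0.013267940384911013 th -7.012291785049932e-05 181.00830313832668
```

Call:
arm_command:
  translation:
    - [0,0.06,0]
    - [0,0.06,0]
    - [0,0.06,0]
    - [0,0,0]
    - [0,0,0]
  turn:
    - [0,0,0]
    - [0,0,0]
    - [0,0,0]
    - [0,0,0]
    - [0,0,0]
  fingers: [1,1,1,1,1]

```text
time: 24.0
eef_pos: [0.4597, -0.1602, 0.1153]
tcp_rot: [-90.1, 0.0, -105.8]
force: [-10.2, 10.4, 36.6]
finger_gap: 0.0134
```

```bash
python3 gb.py; python3 look.py 14 side
```

```text
grasp in unit [-65.4  55.  134. ] F [-12.6   7.2  36.6] 0.01340495483611102 th -0.011363200117193464 180.39615783498695
24.0 [ 0.45968953 -0.16015262  0.11530901] [-9.00716386e+01  3.67268821e-02 -1.05778769e+02] [-10.17780315  10.36923748  36.62064413] 0.01340495483611102
```

View pics/side14.png

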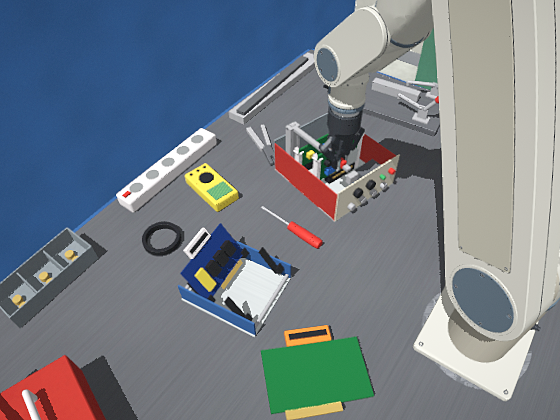

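Call:
arm_command:
  translation:
    - [0.03,-0.1,0]
    - [0,0,0]
    - [0,0,0]
    - [0,0,0]
    - [0,0,0]
    - [0,0,0]
    - [0,0,0]
    - [0,-0.2,0]
    - [0,-0.5,0]
    - [0,-0.8,0]
    - [0,-0.8,0]
    - [0,-0.8,0]
    - [0,-0.8,0]
    - [0,-0.8,0]
    - [0,0,0]
  turn:
    - [0,0,0]
    - [0,0,0]
    - [0,0,0]
    - [0,0,0]
    - [0,0,0]
    - [0,0,0]
    - [0,0,0]
    - [0,0,0]
    - [0,0,0]
    - [0,0,0]
    - [0,0,0]
    - [0,0,0]
    - [0,0,0]
    - [0,0,0]
    - [0,0,0]
  fingers: [1,1,0,0,0,0,0,0,0,0,0,0,0,0,0]

```text
time: 25.3
eef_pos: [0.4619, -0.1626, 0.2612]
tcp_rot: [-89.6, -0.0, -105.8]
force: [0.7, -0.3, 1.2]
finger_gap: 0.0425
```

```bash
python3 look.py 15 scene side wrist
python3 - <<'E'
from ov import *
ov('wrist15',(200,30,440,270),2.3,'pics/o15w.png',0.)
im,d,p=pickle.load(open('wrist15.pkl','rb')); C=cloud(p,d); Ti=np.linalg.inv(U())
C=(C.reshape(-1,3)@Ti[:3,:3].T+Ti[:3,3]).reshape(420,560,3)*1000
m=(abs(C[...,1]-55)<4)&(C[...,2]>120)&(C[...,2]<160)
for a,b in((-100,-88),(-80,-45),(-35,-15),(-5,20),(30,60),(60,90)):
    k=m&(C[...,0]>a)&(C[...,0]<b); print(a,b,k.sum(),np.median(C[k][:,2]).round(1) if k.sum() else None)
hs=cv2.cvtColor(im,cv2.COLOR_BGR2HSV)
g=(hs[...,0]>45)&(hs[...,0]<75)&(hs[...,1]>90)&(hs[...,2]>70)
k=g&(abs(C[...,0]+10)<6)&(C[...,2]>90); print(k.sum(),np.median(C[k][:,2]))
k=g&(abs(C[...,0]-62)<6)&(C[...,2]>80); print(k.sum(),np.percentile(C[k][:,2],[50,90]))
a=cv2.imread('pics/scene15.png');b=cv2.imread('pics/side15.png')
cv2.imwrite('pics/c15.png',np.hstack([cv2.resize(a[170:340,95:235],(420,510)),cv2.resize(b[80:220,260:400],(380,380)).repeat(1,0) if 0 else cv2.resize(b[80:230,262:402],(380,510))]))
E
```

```text
25.4 [ 0.45991949 -0.161851    0.2573782 ] [-8.99578170e+01 -1.96773263e-02 -1.05782135e+02] [ 0.41208314  0.68903427 -0.70217827] 0.04271816466318021
-100 -88 110 137.2
-80 -45 382 147.0
-35 -15 240 137.0
-5 20 319 136.9
30 60 427 136.9
60 90 483 136.8
174 125.67183236418438
665 [96.77435399 97.71382828]
```

View pics/o15w.png

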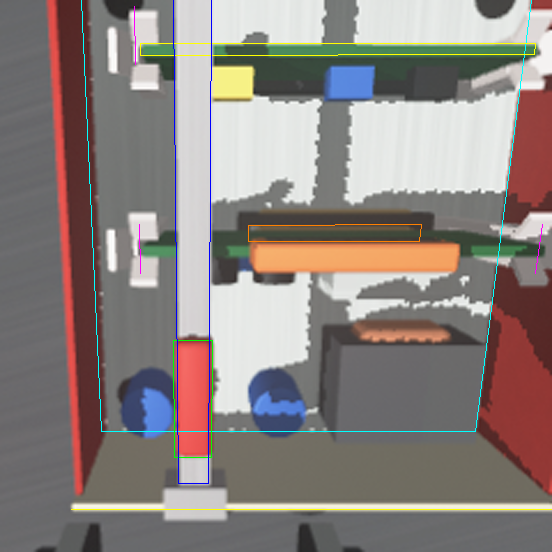

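View pics/c15.png

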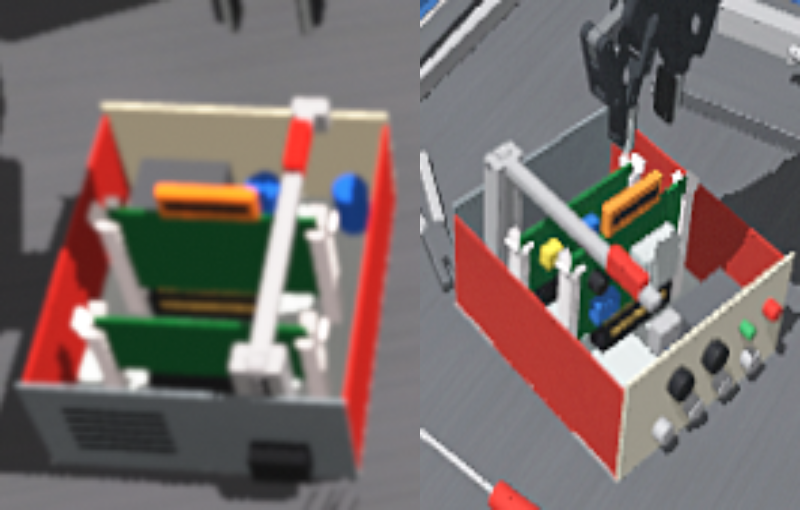

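```bash
python3 -c "
from workcell import manip
print(manip.hand_in())"
```

```text
the job is handed in; nothing more can be done
None
```

The green card is home in its socket, component side to the front panel, with the hold-down bar closed over it. I handed the job in after about 25 s of robot time.

- **Bar up:** I swung it to about 1.6 rad by its tab, and it stayed there by itself.
- **Card:** I drew it out of the rack along its slope and stood it upright. I lowered it through the guides and pressed until it met solid resistance at about 48 N total push. I let go while it was still pressed down at 16 N.
- **Bar down:** I swung it back until it met its stop, at 37 N peak, then let go. The gripper is about 10 cm clear above it.

**Last checks**
- **Card height:** its upper edge measures 125.7 mm, where 125 mm is home. The same camera reads the fitted lower card 0.5 to 0.8 mm high, so the card is fully seated.
- **Bar:** its top measures 137 mm along its whole length, where 136 mm is closed. It is level.
- **Other things:** in the side picture taken with the bar at its stop, the blue card, screwdriver, meter and tape looked in place; I did not measure them.

**What disagreed**
- **Camera mismatch:** the wrist camera and the grasp on the bar put the unit 1 to 1.5 mm away from my first fit. I shifted the fit to match.
- **Side force while pressing:** the card saw about 12 N sideways. I removed it before letting go.

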